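# Pin the tie link into its yoke

## Task

On the bench bracket, swing the tie link in until its eye lies in line between the two ears of the yoke. Then take the pin from its stand, pass it gently down through the upper ear, the eye and the lower ear until its collar sits flat on the upper ear, and let go of it. Never force the pin against the bracket, and leave the jar and the screwdriver alone.

Things in the scene. Friction and masses are not known exactly. Their poses are not given: they have to be found in the camera images.
- bracket: Bench bracket: grey plate 100 (x) x 270 (y) x 10 mm fixed to the bench; origin at the centre of its underside, z up. Bolted on it through slots is a carrier with a steel yoke and a post bearing the tie link. Carrier, yoke, post and link together sit up to 14 mm either way from nominal along the bracket's y; this shift is not reported and stays put in normal work. In x they are exact.
- yoke_nominal (a point): Nominal (unshifted) centre of the yoke's bore at the top face of the upper ear: 70 mm towards the bracket's +y from its origin, 85 mm above the bench; axes as the bracket. The true bore lies up to 14 mm either way along y. Yoke: two flat ears 40 (x) x 56 (y) mm with a 13.5 mm vertical bore, upper at heights 77 to 85 mm, lower 57 to 65 mm; a post at x +20 to +32, y -13 to +13 mm joins them; else open.
- pivot_nominal (a point): Nominal (unshifted) pivot of the link, at its underside: 70 mm towards the bracket's -y from its origin, 67 mm above the bench; shifts with the yoke. The link is a flat steel bar 24 mm wide, 8 mm thick (heights 67 to 75 mm); centred 140 mm from the pivot is its 34 x 34 mm end with the eye, a 14 mm hole. Push its edge with closed fingers, e.g. 70 mm from the pivot.
- link (a joint): Link angle, rad: 0 = along the bracket's +y, eye exactly under the bore; positive = swung out towards the bracket's -x, anticlockwise from above (starts 0.5 to 0.75). Stop at -0.012, 1.7 mm past alignment, where the pin's tapered nose can still draw the eye back. Moves stiffly (0.2 N m) and stays where left.
- pin: Loose headed pin, about 90 g, standing in its stand. Origin on its axis at the underside of the collar; z up along the axis. Below: steel shank 12 mm diameter down to z -38 mm, then a tapered nose to 8 mm diameter at the tip, z -46 mm. Above: round collar 26 mm diameter, z 0 to 4 mm; then a square aluminium grip 18 x 18 mm, z 4 to 34 mm, flats facing its x and y. Steel on steel is hard: bring it into contact slowly (15 mm/s).
- stand: Grey block 56 x 56 x 55 mm fixed to the bench, origin at the centre of its underside, with a 14.5 mm hole straight down its middle; the pin stands in it with its collar on the top.
- jar: Bystander: amber jar, 56 mm diameter, 75 mm high; origin at the centre of its underside.
- screwdriver: Bystander: screwdriver lying on the bench; origin under its middle.
Things that resemble listed ones, but are neither listed nor needed, are in the scene too. Of the things shaped like the pin, the bare steel one is meant.

How it is judged:
By the outcome, as a careful person would: the job done as asked, in the order asked, and still so for the second after the job is handed in, with the robot touching nothing.
It also fails if it takes over 72 s, if anything falls off the work surface, if the arm or the gripper's body presses on something with over 40 N, if the wrist force passes 120 N, or if a joint passes its speed limit or range.

## Robot

A 6-joint arm with a two-finger parallel gripper is mounted at the origin on the work surface. World frame = base frame: x ahead of the robot, y to its left, z up, the work surface at z = 0. Lengths are in m, angles in degrees, forces in N, time in s.
With the tool pointing down it reaches from about 0.25 to 0.725 m from the base axis. Payload 9.7 kg.
Tool frame: the origin (TCP) lies at the centre of the arm's flange, where the gripper is bolted on; the fingertips stand 173 mm ahead of it and the grasp point (between the pads) lies bot.grip_depth ahead of it (bot.grip_depth is the distance from the TCP to the grasp point, in m); z points along the fingers, y is the direction in which the jaws open and shut (so a half turn about z gives the same grasp; the last joint's range is limited). The gripper opens to 85 mm and grips with 20 to 120 N. Pads are 22 mm wide; open, the fingers measure 114 mm over their backs; the gripper's body (76 mm by 85 mm) begins 54 mm behind the grasp point. The pads swing forward as they close: fully open they stand 13 mm farther back than shut.
Start: joints at [72.88, 4.979, 10.078, 95.1, 0, 90], TCP at [0.162, 0.526, 0.405] pointing down, gripper open.
Joint ranges: [-179.16, 179.16], [-48.56, 103.87], [-65.8, 70.77], [-126.05, 130.52], [-82.76, 87.17], [-180, 180]. Speed limits (degrees/s): [127.2, 127.2, 147.25, 180, 180, 180].

## Interface

Orientations are given as [roll, pitch, yaw] about the fixed x, y, z axes, in that order (R = Rz(yaw) Ry(pitch) Rx(roll)).
In Python, from workcell import status, viewer, bot gives the robot as it stands. The module is installed in compiled form; this text tells all that it offers.
- The arm moves only by the tool move_arm, never from a script. Its argument "commands" is a list of rows, each an object with "claw": the gripper's target within -1 to 1 (fully open at 1, half-way at 0, shut at -1); "travel": the shift along the tool's x, y, z in cm, a list of three; "turn": the turn about the tool's z in degrees. A call has 1 to 5 rows; each row shifts and turns the commanded pose from where the row before left it, along the tool's axes as they then stand; what a row does not reach is not made up. A row lasts 1/12 s, in which the tool goes at most 41.7 mm and 7.16 degrees, less where a joint would pass 70% of its speed; a pose out of reach is approached as far as the arm can. A call is refused whole if a number of a shift passes 4.17 or a number of a turn 7.16, either way. A call with a gripper value outside its range is refused whole. The fingers move at their own pace and stop on an object; "squeeze" is the grip in N (left out, the last holds). Time passes only in rows, so rows that do not move let the fingers close. It gives the time, the measured TCP pose, the force and the opening at its end, in the units of the state.
- status.get_obs(): the state, without advancing time (a new reading comes with each control period).
- viewer.camera(name): name is "scene" or "top" or "wrist"; returns the picture (480x640x3 uint8, blue, green, red); there is no depth.
- viewer.camera_params(name): a dict with "camera_matrix" (3x3 intrinsics, pixels), "D" ([k1, k2, p1, p2, k3] as OpenCV has them; the pictures are not rectified), "xyz" and "rotation" of the camera in the world. Camera axes: x right, y up, looking along -z (the intrinsics and any distortion apply to the point x, -y, -z); pixel columns grow to the right and rows downward; lengths in m; the calibration is good to about 2 mm. A picture is of the moment at which its call begins: read the wrist's pose just before it. camera_params takes no time and is no camera call; for the wrist camera it gives the pose at the moment of the call.
- bot.job_done(): hands the job in, once; it reports no verdict.
The state is a dict: "time": time; "q": joint angles; "qd": joint speeds; "joint_efforts": joint torques, N m; "ee_pos": TCP position; "tcp_rot": TCP orientation; "wrist_force": force on the tool from outside, world axes, zero at the start; "torque": the same for the moment, N m; "opening": finger opening in m.
Only numpy, scipy, OpenCV 4.12 (cv2) and the standard library are available. Lean on these libraries where they do the work, as an engineer would, in place of code of your own. Each camera call takes 0.05 s, during which the arm holds its last target.

## Working session

There is one attempt and no reset: what is moved stays moved. The work goes in short steps, Python scripts to look and compute and a tool call to move; the robot and the scene stay as the last step left them, time stands still between calls to the robot, and variables do not carry over. Pictures are saved under pics/ and viewed, and the job is handed in when it is done.

Besides the shell and the picture viewer there is one more tool, called after "Emit:" by a JSON object that holds its "op" and its "data". move_arm: Moves the arm, as the interface text tells. Its arguments: {"type":"object","properties":{"commands":{"type":"array"},"squeeze":{"type":"number"}},"required":["commands"]}

```bash
mkdir -p pics; python3 - <<'E'
from workcell import status, viewer, bot
import cv2,numpy as np
for n in ("scene","top","wrist"):
    p=viewer.camera_params(n); print(n,p)
    cv2.imwrite(f"pics/{n}0.png",viewer.camera(n))
print(status.get_obs(),bot.grip_depth)
E
```

```text
scene {'camera_matrix': array([[621.10378192,   0.        , 316.32864536],
       [  0.        , 621.10378192, 241.59395215],
       [  0.        ,   0.        ,   1.        ]]), 'D': array([-0.03693304,  0.        ,  0.        ,  0.        ,  0.        ]), 'xyz': array([1.42871078, 0.37008101, 0.90637024]), 'rotation': array([ 49.01455627,  -0.81432565, 115.76580036])}
top {'camera_matrix': array([[579.28170548,   0.        , 320.38769873],
       [  0.        , 579.28170548, 247.74146966],
       [  0.        ,   0.        ,   1.        ]]), 'D': array([0.0016927, 0.       , 0.       , 0.       , 0.       ]), 'xyz': array([ 0.33217104, -0.02391722,  1.38471497]), 'rotation': array([ 10.01639837,  -0.34146668, -91.04779357])}
wrist {'camera_matrix': array([[392.60447885,   0.        , 315.56931804],
       [  0.        , 392.60447885, 233.15162831],
       [  0.        ,   0.        ,   1.        ]]), 'D': array([-0.01284792,  0.        ,  0.        ,  0.        ,  0.        ]), 'xyz': array([0.09593282, 0.54604228, 0.37321343]), 'rotation': array([-1.58635704e+01,  2.34896723e-02,  7.29208619e+01])}
{'time': 0.15, 'q': array([ 7.28810305e+01,  5.00381756e+00,  1.00444490e+01,  9.50995342e+01,
       -1.04244375e-03,  8.99990483e+01]), 'qd': array([-0.0736639 , -0.12463568,  0.07468572,  0.0710399 , -0.02186067,
       -0.00248657]), 'joint_efforts': array([ 2.67331361e-04, -5.20762610e+01,  4.65043759e+01,  1.38763105e-02,
       -1.86911444e-05, -8.28819594e-06]), 'ee_pos': array([0.16189837, 0.52563268, 0.40414237]), 'tcp_rot': array([-1.79941097e+02,  1.04146477e-03,  1.62881983e+02]), 'wrist_force': array([-0.44643528, -0.0677534 ,  0.68825566]), 'torque': array([-0.00117485, -0.00444509, -0.02372743]), 'opening': 0.08557071409053874} 0.1547
```

View pics/scene0.png

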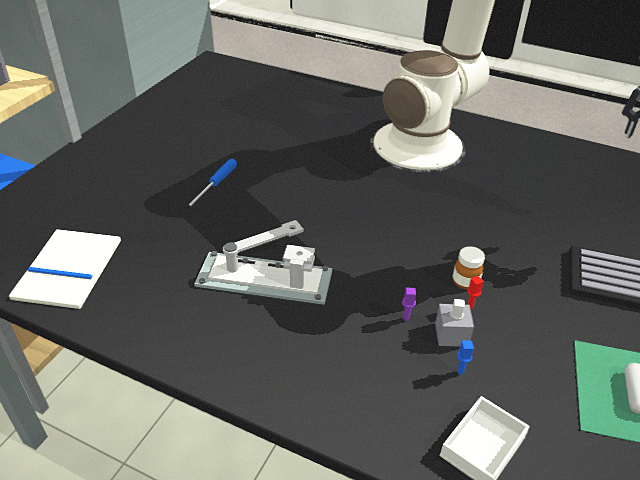

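View pics/top0.png

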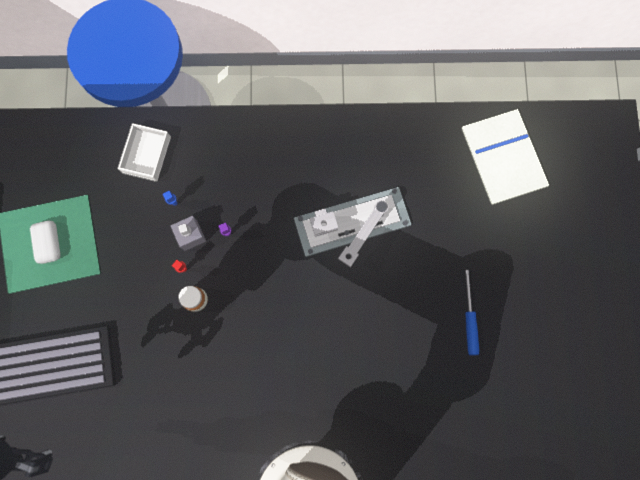

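View pics/wrist0.png

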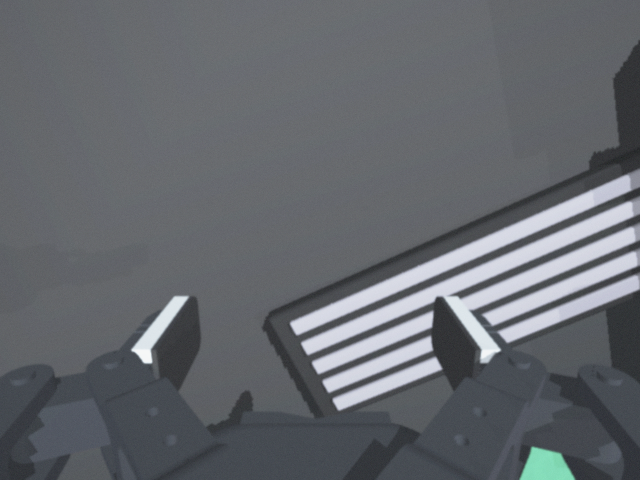

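The top view shows the bracket at about (352,221) px, with the pivot at (381,206), the eye at (348,257) and the yoke bore at (323,222). The pin in its stand is at (184,229), and coloured decoys surround it. I'll enlarge these areas for measuring.

```bash
python3 - <<'E'
import cv2
t=cv2.imread("pics/top0.png")
cv2.imwrite("pics/tb.png",cv2.resize(t[180:280,285:420],None,fx=5.9,fy=5.9,interpolation=cv2.INTER_CUBIC))
cv2.imwrite("pics/ts.png",cv2.resize(t[180:320,140:240],None,fx=4.2,fy=4.2,interpolation=cv2.INTER_CUBIC))
E
```

```text
(no output)
```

View pics/tb.png

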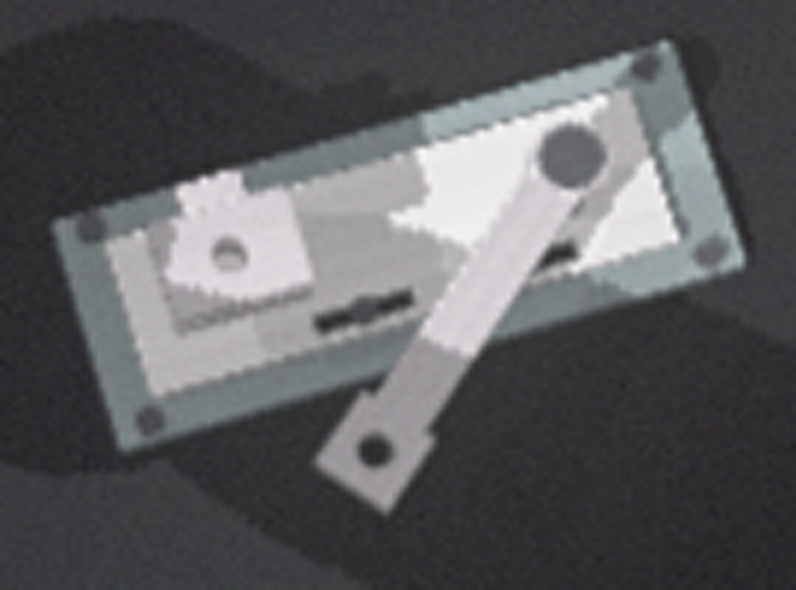

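View pics/ts.png

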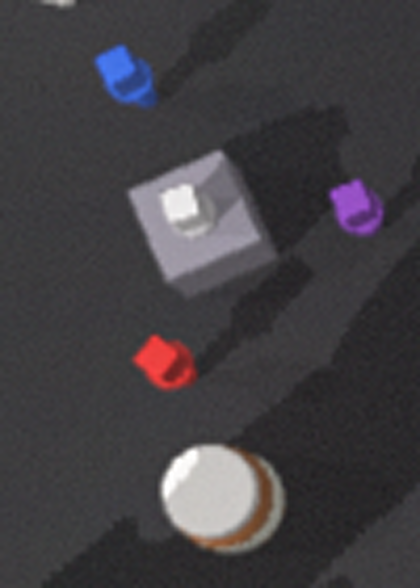

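```bash
cat > h.py <<'E'
import numpy as np,cv2
from scipy.spatial.transform import Rotation as R
def unproj(p,uv,z):
    """pixels->world points on plane z"""
    uv=np.atleast_2d(np.array(uv,float))
    n=cv2.undistortPoints(uv[:,None],p['camera_matrix'],p['D'])[:,0]
    d=np.c_[n[:,0],-n[:,1],-np.ones(len(n))]@R.from_euler('xyz',p['rotation'],degrees=True).as_matrix().T
    return p['xyz']+d*((z-p['xyz'][2])/d[:,2])[:,None]
def proj(p,X):
    X=np.atleast_2d(X); M=R.from_euler('xyz',p['rotation'],degrees=True).as_matrix()
    c=(X-p['xyz'])@M; c=c*[1,-1,-1]
    return cv2.projectPoints(c,np.zeros(3),np.zeros(3),p['camera_matrix'],p['D'])[0][:,0]
E
python3 - <<'E'
from h import *
from workcell import viewer
p=viewer.camera_params("top")
B=lambda c:(np.array(c)+.5)/5.9-.5+[285,180]
S=lambda c:(np.array(c)+.5)/4.2-.5+[140,180]
np.set_printoptions(precision=4,suppress=True)
c=unproj(p,B([(52,222),(668,40),(745,265),(122,450)]),.01); print(c,c.mean(0))
print([np.linalg.norm(c[i]-c[i-1]) for i in range(4)])
ex=np.r_[c[0]-c[1]]+c[3]-c[2]; yaw=np.degrees(np.arctan2(ex[1],ex[0]))-90; print("yaw",yaw)
o=c.mean(0)[:2]; a=np.radians(yaw); Rm=np.array([[np.cos(a),-np.sin(a)],[np.sin(a),np.cos(a)]])
for n,q,z in (("bore",(231,252),.085),("pivot",(571,157),.075),("pivot",(571,157),.085),("eye",(375,451),.075)):
    w=unproj(p,B(q),z)[0]; print(n,z,w,"local",(w[:2]-o)@Rm)
s=unproj(p,S([(128,190),(221,150),(277,255),(168,278)]),.055); print(s,s.mean(0))
g=unproj(p,S([(160,190),(192,183),(206,213),(172,222)]),.089); print(g,g.mean(0))
print(unproj(p,S((210,485)),.075))
E
```

```text
[[ 0.6513  0.0277  0.01  ]
 [ 0.7247 -0.2296  0.01  ]
 [ 0.6283 -0.2573  0.01  ]
 [ 0.5556  0.0002  0.01  ]] [ 0.64   -0.1148  0.01  ]
[np.float64(0.09956966574808307), np.float64(0.26755401243140187), np.float64(0.10025878559041235), np.float64(0.2675765510805313)]
yaw 15.842055623398679
bore 0.085 [ 0.6207 -0.0446  0.085 ] local [0.0006 0.0727]
pivot 0.075 [ 0.659  -0.1796  0.075 ] local [ 0.0006 -0.0676]
pivot 0.085 [ 0.6565 -0.1784  0.085 ] local [-0.0015 -0.0658]
eye 0.075 [ 0.543  -0.0992  0.075 ] local [-0.0891  0.0415]
[[0.6274 0.315  0.055 ]
 [0.6494 0.2637 0.055 ]
 [0.589  0.2314 0.055 ]
 [0.5771 0.2916 0.055 ]] [0.6107 0.2754 0.055 ]
[[0.6195 0.289  0.089 ]
 [0.6231 0.2717 0.089 ]
 [0.6063 0.2637 0.089 ]
 [0.6017 0.2821 0.089 ]] [0.6127 0.2766 0.089 ]
[[0.4598 0.2615 0.075 ]]
```

```bash
cat >> h.py <<'E'
def plan(x1,y1,z1,yaw1,n=None,claw=1,start=None):
    from workcell import status
    o=status.get_obs()
    if start is None: start=[*o['ee_pos'],o['tcp_rot'][2]]
    p=np.array(start[:3]);yaw=start[3];t=np.array([x1,y1,z1])
    tw=-((yaw1-yaw+180)%360-180)   # turn about tool z(down)
    if start[3]>100 and yaw1<60: tw=yaw-yaw1
    n=n or int(max(np.ceil(np.linalg.norm(t-p)/.0405),np.ceil(abs(tw)/7.1),1))
    for i in range(n):
        d=(t-p)/(n-i); a=np.radians(yaw)
        tx=np.array([np.cos(a),np.sin(a),0]);ty=np.array([np.sin(a),-np.cos(a),0])
        v=np.round(100*np.array([d@tx,d@ty,-d[2]]),2)
        w=round(tw/n,2)
        print('{"claw":%g,"travel":[%g,%g,%g],"turn":%g}'%(claw,*v,w),end=',\n' if (i+1)%5==0 else ',')
        p=p+(tx*v[0]+ty*v[1])/100; p[2]-=v[2]/100; yaw-=w
    print('\nend',p,yaw)
E
python3 -c "
from h import *
plan(.61,.275,.40,20,start=[.162,.526,.405,162.88])"
```

```text
{"claw":1,"travel":[-2.39,-0.51,0.02],"turn":6.8},{"claw":1,"travel":[-2.43,-0.23,0.02],"turn":6.8},{"claw":1,"travel":[-2.44,0.06,0.02],"turn":6.8},{"claw":1,"travel":[-2.42,0.35,0.02],"turn":6.8},{"claw":1,"travel":[-2.36,0.64,0.02],"turn":6.8},
{"claw":1,"travel":[-2.27,0.91,0.03],"turn":6.8},{"claw":1,"travel":[-2.15,1.17,0.02],"turn":6.8},{"claw":1,"travel":[-1.99,1.42,0.03],"turn":6.8},{"claw":1,"travel":[-1.81,1.64,0.02],"turn":6.8},{"claw":1,"travel":[-1.6,1.85,0.03],"turn":6.8},
{"claw":1,"travel":[-1.37,2.02,0.02],"turn":6.8},{"claw":1,"travel":[-1.12,2.17,0.03],"turn":6.8},{"claw":1,"travel":[-0.86,2.29,0.02],"turn":6.8},{"claw":1,"travel":[-0.58,2.38,0.03],"turn":6.8},{"claw":1,"travel":[-0.3,2.43,0.02],"turn":6.8},
{"claw":1,"travel":[-0.01,2.45,0.03],"turn":6.8},{"claw":1,"travel":[0.29,2.43,0.02],"turn":6.8},{"claw":1,"travel":[0.57,2.38,0.03],"turn":6.8},{"claw":1,"travel":[0.85,2.29,0.02],"turn":6.8},{"claw":1,"travel":[1.11,2.18,0.03],"turn":6.8},
{"claw":1,"travel":[1.36,2.03,0.02],"turn":6.8},
end [0.60994523 0.27502478 0.4       ] 20.079999999999977
```

Emit:
{"op": "move_arm", "data": {"commands": [{"claw": 1, "travel": [-2.39, -0.51, 0.02], "turn": 6.8}, {"claw": 1, "travel": [-2.43, -0.23, 0.02], "turn": 6.8}, {"claw": 1, "travel": [-2.44, 0.06, 0.02], "turn": 6.8}, {"claw": 1, "travel": [-2.42, 0.35, 0.02], "turn": 6.8}, {"claw": 1, "travel": [-2.36, 0.64, 0.02], "turn": 6.8}]}}

```text
time: 0.57
ee_pos: [0.2693, 0.4653, 0.4034]
tcp_rot: [-180.0, 0.0, 128.6]
wrist_force: [1.0, 0.5, 0.1]
opening: 0.0855
```

Emit:
{"op": "move_arm", "data": {"commands": [{"claw": 1, "travel": [-2.27, 0.91, 0.03], "turn": 6.8}, {"claw": 1, "travel": [-2.15, 1.17, 0.02], "turn": 6.8}, {"claw": 1, "travel": [-1.99, 1.42, 0.03], "turn": 6.8}, {"claw": 1, "travel": [-1.81, 1.64, 0.02], "turn": 6.8}, {"claw": 1, "travel": [-1.6, 1.85, 0.03], "turn": 6.8}]}}

```text
time: 0.98
ee_pos: [0.3761, 0.4054, 0.4021]
tcp_rot: [-180.0, 0.0, 94.5]
wrist_force: [-0.1, -0.2, -0.2]
opening: 0.0855
```

Emit:
{"op": "move_arm", "data": {"commands": [{"claw": 1, "travel": [-1.37, 2.02, 0.02], "turn": 6.8}, {"claw": 1, "travel": [-1.12, 2.17, 0.03], "turn": 6.8}, {"claw": 1, "travel": [-0.86, 2.29, 0.02], "turn": 6.8}, {"claw": 1, "travel": [-0.58, 2.38, 0.03], "turn": 6.8}, {"claw": 1, "travel": [-0.3, 2.43, 0.02], "turn": 6.8}]}}

```text
time: 1.4
ee_pos: [0.4828, 0.3456, 0.4008]
tcp_rot: [-180.0, 0.0, 60.5]
wrist_force: [0.8, 0.2, 1.3]
opening: 0.0852
```

Emit:
{"op": "move_arm", "data": {"commands": [{"claw": 1, "travel": [-0.01, 2.45, 0.03], "turn": 6.8}, {"claw": 1, "travel": [0.29, 2.43, 0.02], "turn": 6.8}, {"claw": 1, "travel": [0.57, 2.38, 0.03], "turn": 6.8}, {"claw": 1, "travel": [0.85, 2.29, 0.02], "turn": 6.8}, {"claw": 1, "travel": [1.11, 2.18, 0.03], "turn": 6.8}]}}

```text
time: 1.82
ee_pos: [0.5896, 0.2859, 0.3995]
tcp_rot: [-180.0, 0.0, 26.5]
wrist_force: [-0.3, -0.5, 0.8]
opening: 0.0857
```

Emit:
{"op": "move_arm", "data": {"commands": [{"claw": 1, "travel": [1.36, 2.03, 0.02], "turn": 6.8}, {"claw": 1, "travel": [0, 0, 0], "turn": 0}, {"claw": 1, "travel": [0, 0, 0], "turn": 0}]}}

```text
time: 2.07
ee_pos: [0.6198, 0.252, 0.3984]
tcp_rot: [-179.1, 0.1, 22.0]
wrist_force: [-0.3, 0.1, -1.1]
opening: 0.0856
```

```bash
python3 - <<'E'
from workcell import status, viewer
import cv2,pickle
o=status.get_obs();p=viewer.camera_params("wrist");im=viewer.camera("wrist")
cv2.imwrite("pics/w1.png",im);pickle.dump(p,open("w1.pkl","wb"));print(o['time'],o['ee_pos'],o['tcp_rot'],o['q'],p['xyz'],p['rotation'])
E
```

```text
2.0667 [0.61980865 0.25204757 0.39841943] [-1.79146410e+02  1.14847747e-01  2.20463552e+01] [ 21.98695926  22.45925963  30.24747526  97.90394826   0.85347014
 179.94059764] [0.68436908 0.27852327 0.36745531] [-16.00221374   0.90927337 -67.91485301]
```

View pics/w1.png

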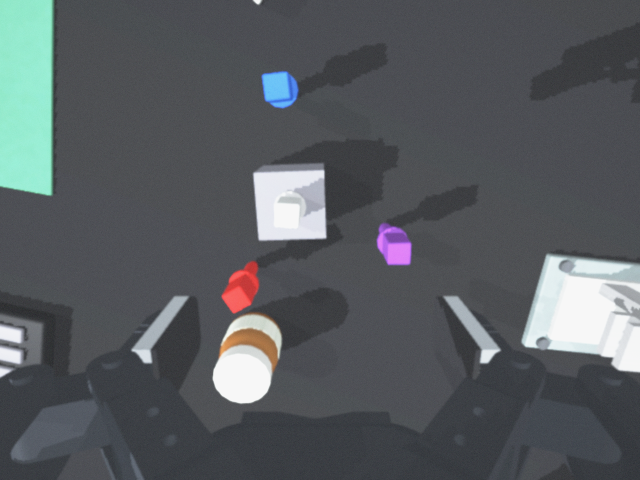

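```bash
python3 - <<'E'
from h import *
import pickle
np.set_printoptions(precision=4,suppress=True)
p=pickle.load(open("w1.pkl","rb"))
s=unproj(p,[(254,172),(324,164),(326.5,238),(259.5,241)],.055);print(s,s.mean(0))
g=unproj(p,[(277,199),(298,199),(298,228),(275,227)],.089);print(g,g.mean(0))
for i in range(4):
    for c in (s,g):
        d=c[i]-c[i-1]; print(np.degrees(np.arctan2(d[1],d[0]))%90, np.linalg.norm(d))
plan(.63,-.1,.40,195.84)
E
```

```text
[[0.6277 0.3137 0.055 ]
 [0.6545 0.2646 0.055 ]
 [0.599  0.2394 0.055 ]
 [0.5753 0.2902 0.055 ]] [0.6142 0.277  0.055 ]
[[0.6219 0.288  0.089 ]
 [0.6276 0.2739 0.089 ]
 [0.6074 0.266  0.089 ]
 [0.6017 0.282  0.089 ]] [0.6147 0.2775 0.089 ]
24.214695697018097 0.05742808833951546
16.517396959570895 0.021023990954262318
28.62994574724752 0.05596991536442176
22.253087455904705 0.015160812509480776
24.374292703328138 0.060933802445487
21.38093971132966 0.021660836556216922
25.03694887811055 0.05597930818354096
19.752022792645874 0.01694838064214201
{"claw":1,"travel":[-0.49,1.32,-0],"turn":-6.95},{"claw":1,"travel":[-0.65,1.26,-0],"turn":-6.95},{"claw":1,"travel":[-0.8,1.17,-0],"turn":-6.95},{"claw":1,"travel":[-0.93,1.06,-0.01],"turn":-6.95},{"claw":1,"travel":[-1.05,0.94,-0],"turn":-6.95},
{"claw":1,"travel":[-1.16,0.81,-0.01],"turn":-6.95},{"claw":1,"travel":[-1.25,0.66,-0],"turn":-6.95},{"claw":1,"travel":[-1.32,0.51,-0.01],"turn":-6.95},{"claw":1,"travel":[-1.37,0.34,-0],"turn":-6.95},{"claw":1,"travel":[-1.4,0.17,-0.01],"turn":-6.95},
{"claw":1,"travel":[-1.41,0,-0],"turn":-6.95},{"claw":1,"travel":[-1.4,-0.17,-0.01],"turn":-6.95},{"claw":1,"travel":[-1.37,-0.34,-0],"turn":-6.95},{"claw":1,"travel":[-1.32,-0.5,-0.01],"turn":-6.95},{"claw":1,"travel":[-1.25,-0.66,-0],"turn":-6.95},
{"claw":1,"travel":[-1.17,-0.8,-0.01],"turn":-6.95},{"claw":1,"travel":[-1.06,-0.94,-0],"turn":-6.95},{"claw":1,"travel":[-0.94,-1.06,-0.01],"turn":-6.95},{"claw":1,"travel":[-0.8,-1.16,-0],"turn":-6.95},{"claw":1,"travel":[-0.66,-1.25,-0.01],"turn":-6.95},
{"claw":1,"travel":[-0.5,-1.32,-0],"turn":-6.95},{"claw":1,"travel":[-0.34,-1.37,-0.01],"turn":-6.95},{"claw":1,"travel":[-0.17,-1.41,-0],"turn":-6.95},{"claw":1,"travel":[0.01,-1.41,-0.01],"turn":-6.95},{"claw":1,"travel":[0.18,-1.41,-0],"turn":-6.95},

end [ 0.63 -0.1   0.4 ] 195.90904281610744
```

```bash
python3 - <<'E'
import cv2
t=cv2.imread("pics/w1.png")
cv2.imwrite("pics/w1c.png",cv2.resize(t[150:260,230:350],None,fx=5,fy=5,interpolation=cv2.INTER_CUBIC))
E
```

```text
(no output)
```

View pics/w1c.png

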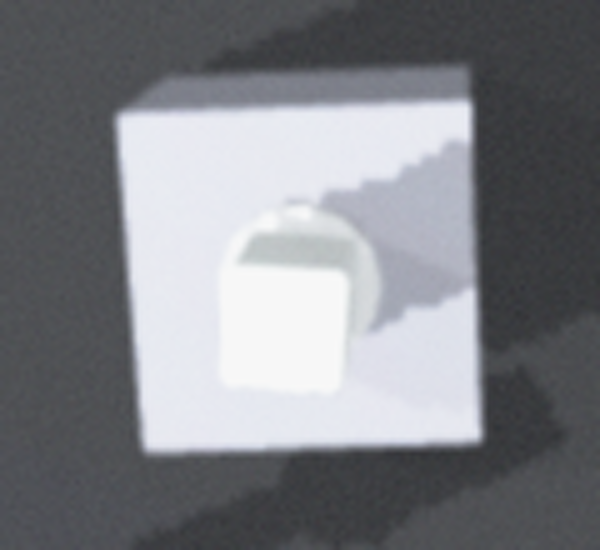

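The close-up shows the stand's top corners at crop (118,113), (471,101), (482,440), (145,452), and the grip's top face spanning (222,264) to (343,392). Last-joint range forces yaw ≈ 196°, so I'll turn back and go over the bracket with the fingers shut.

Emit:
{"op": "move_arm", "data": {"commands": [{"claw": -1, "travel": [-0.49, 1.32, 0], "turn": -6.95}, {"claw": -1, "travel": [-0.65, 1.26, 0], "turn": -6.95}, {"claw": -1, "travel": [-0.8, 1.17, 0], "turn": -6.95}, {"claw": -1, "travel": [-0.93, 1.06, 0], "turn": -6.95}, {"claw": -1, "travel": [-1.05, 0.94, 0], "turn": -6.95}], "squeeze": 40}}

```text
time: 2.53
ee_pos: [0.6197, 0.1839, 0.3989]
tcp_rot: [-179.3, -0.5, 57.5]
wrist_force: [-0.6, 0.3, 0.6]
opening: 0.026
```

Emit:
{"op": "move_arm", "data": {"commands": [{"claw": -1, "travel": [-1.16, 0.81, 0], "turn": -6.95}, {"claw": -1, "travel": [-1.25, 0.66, 0], "turn": -6.95}, {"claw": -1, "travel": [-1.32, 0.51, 0], "turn": -6.95}, {"claw": -1, "travel": [-1.37, 0.34, 0], "turn": -6.95}, {"claw": -1, "travel": [-1.4, 0.17, 0], "turn": -6.95}]}}

```text
time: 2.95
ee_pos: [0.6221, 0.1133, 0.398]
tcp_rot: [-179.7, -0.8, 92.2]
wrist_force: [-0.6, -0.0, 0.0]
opening: 0.0001
```

Emit:
{"op": "move_arm", "data": {"commands": [{"claw": -1, "travel": [-1.41, 0, 0], "turn": -6.95}, {"claw": -1, "travel": [-1.4, -0.17, 0], "turn": -6.95}, {"claw": -1, "travel": [-1.37, -0.34, 0], "turn": -6.95}, {"claw": -1, "travel": [-1.32, -0.5, 0], "turn": -6.95}, {"claw": -1, "travel": [-1.25, -0.66, 0], "turn": -6.95}]}}

```text
time: 3.37
ee_pos: [0.6244, 0.0428, 0.397]
tcp_rot: [179.8, -0.8, 127.0]
wrist_force: [0.0, -0.3, -0.3]
opening: -0.0002
```

Emit:
{"op": "move_arm", "data": {"commands": [{"claw": -1, "travel": [-1.17, -0.8, 0], "turn": -6.95}, {"claw": -1, "travel": [-1.06, -0.94, 0], "turn": -6.95}, {"claw": -1, "travel": [-0.94, -1.06, 0], "turn": -6.95}, {"claw": -1, "travel": [-0.8, -1.16, 0], "turn": -6.95}, {"claw": -1, "travel": [-0.66, -1.25, 0], "turn": -6.95}]}}

```text
time: 3.78
ee_pos: [0.627, -0.0278, 0.396]
tcp_rot: [179.3, -0.6, 161.7]
wrist_force: [0.2, 0.3, 0.0]
opening: 0.0003
```

```bash
python3 - <<'E'
from h import *
import pickle
np.set_printoptions(precision=4,suppress=True)
p=pickle.load(open("w1.pkl","rb"))
S=lambda c:(np.array(c)+.5)/5-.5+[230,150]
for q,z,e in (([(118,113),(471,101),(482,440),(145,452)],.055,.056),([(222,264),(350,268),(343,392),(220,385)],.089,.018)):
    s=unproj(p,S(q),z); d=[s[(i+1)%4]-s[i] for i in range(4)]
    print(s.mean(0),[(round(np.degrees(np.arctan2(v[1],v[0]))%90,1),round(np.linalg.norm(v),4)) for v in d])
plan(.63,-.1,.40,195.84,claw=-1)
E
```

```text
[0.6132 0.2771 0.055 ] [(np.float64(24.1), np.float64(0.0562)), (np.float64(24.3), np.float64(0.056)), (np.float64(24.5), np.float64(0.0563)), (np.float64(24.2), np.float64(0.0564))]
[0.6132 0.2774 0.089 ] [(np.float64(20.4), np.float64(0.0185)), (np.float64(18.3), np.float64(0.0186)), (np.float64(19.0), np.float64(0.0181)), (np.float64(19.5), np.float64(0.0181))]
{"claw":-1,"travel":[-0.51,-1.35,-0.08],"turn":-6.83},{"claw":-1,"travel":[-0.34,-1.4,-0.08],"turn":-6.83},{"claw":-1,"travel":[-0.18,-1.44,-0.08],"turn":-6.83},{"claw":-1,"travel":[-0,-1.45,-0.08],"turn":-6.83},{"claw":-1,"travel":[0.17,-1.43,-0.08],"turn":-6.83},

end [ 0.63 -0.1   0.4 ] 195.86147383987245
```

```bash
cat >> h.py <<'E'
def plan(x1,y1,z1,yaw1,n=None,claw=-1,tip=None,vmax=.0405):
    """full-rotation planner from measured pose. tip: if given, target xyz is of point at depth `tip` along tool z"""
    from workcell import status
    o=status.get_obs(); M=R.from_euler('xyz',o['tcp_rot'],degrees=True)
    d0=tip or 0
    p=o['ee_pos']+M.as_matrix()[:,2]*d0; t=np.array([x1,y1,z1]); yaw=o['tcp_rot'][2]
    tw=-((yaw1-yaw+180)%360-180)
    n=n or int(max(np.ceil(np.linalg.norm(t-p)/vmax),np.ceil(abs(tw)/7.1),1))
    print('from',p.round(4),yaw.round(2))
    for i in range(n):
        v=np.round(100*(M.as_matrix().T@((t-p)/(n-i))),2); w=round(tw/n,2)
        print('{"claw":%g,"travel":[%g,%g,%g],"turn":%g}'%(claw,*v,w),end=',\n' if (i+1)%5==0 else ',')
        p=p+M.as_matrix()@(v/100); M=M*R.from_euler('z',w,degrees=True)
    print('\nend',p,M.as_euler('xyz',degrees=True)[2])
def snap(name,cam="wrist"):
    from workcell import status, viewer
    import pickle
    o=status.get_obs();p=viewer.camera_params(cam);im=viewer.camera(cam)
    cv2.imwrite(f"pics/{name}.png",im);pickle.dump(p,open(f"{name}.pkl","wb"))
    print(o['time'],o['ee_pos'].round(4),o['tcp_rot'].round(2),o['wrist_force'].round(1))
    return im
E
python3 -c "
from h import *
plan(.63,-.1,.40,195.84)"
```

```text
from [ 0.627  -0.0278  0.396 ] 161.71
{"claw":-1,"travel":[-0.51,-1.35,-0.1],"turn":-6.83},{"claw":-1,"travel":[-0.34,-1.4,-0.1],"turn":-6.83},{"claw":-1,"travel":[-0.18,-1.44,-0.1],"turn":-6.83},{"claw":-1,"travel":[-0,-1.44,-0.1],"turn":-6.83},{"claw":-1,"travel":[0.17,-1.44,-0.1],"turn":-6.83},

end [ 0.62998624 -0.10003874  0.39999777] -164.1409840496364
```

Emit:
{"op": "move_arm", "data": {"commands": [{"claw": -1, "travel": [-0.51, -1.35, -0.1], "turn": -6.83}, {"claw": -1, "travel": [-0.34, -1.4, -0.1], "turn": -6.83}, {"claw": -1, "travel": [-0.18, -1.44, -0.1], "turn": -6.83}, {"claw": -1, "travel": [0, -1.44, -0.1], "turn": -6.83}, {"claw": -1, "travel": [0.17, -1.44, -0.1], "turn": -6.83}]}}

```text
time: 4.2
ee_pos: [0.6296, -0.1, 0.4001]
tcp_rot: [179.2, -0.1, -164.1]
wrist_force: [0.6, 0.2, -0.3]
opening: -0.0001
```

Emit:
{"op": "move_arm", "data": {"commands": [{"claw": -1, "travel": [0, 0, 0], "turn": 0}, {"claw": -1, "travel": [0, 0, 0], "turn": 0}]}}

```text
time: 4.37
ee_pos: [0.6296, -0.1002, 0.3999]
tcp_rot: [179.1, -0.1, -164.7]
wrist_force: [-0.2, -0.2, -0.6]
opening: -0.0001
```

```bash
python3 -c "
from h import *
im=snap('w2')"
```

```text
4.3667 [ 0.6296 -0.1002  0.3999] [ 1.7914e+02 -1.1000e-01 -1.6472e+02] [-0.2 -0.2 -0.6]
```

View pics/w2.png

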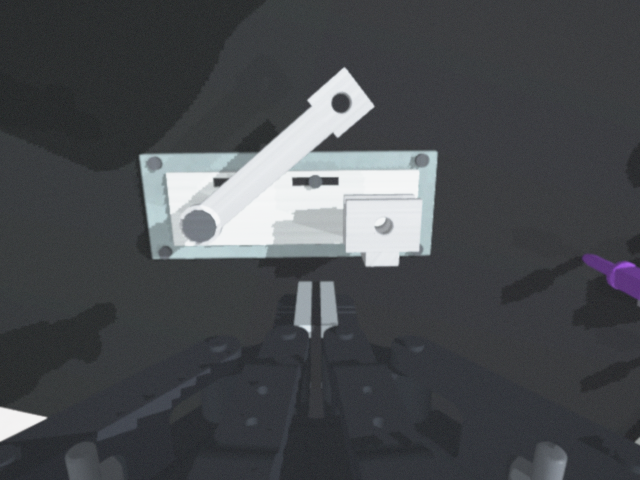

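The wrist view shows the shut fingertips at about (316,285), the bore at (384,225), the eye at (341,102), the pivot at (200,225), and the plate corners at (140,154), (437,151), (431,254), (153,259). I'll enlarge to refine these.

```bash
python3 - <<'E'
import cv2
t=cv2.imread("pics/w2.png")
cv2.imwrite("pics/w2a.png",cv2.resize(t[180:280,330:450],None,fx=6,fy=6,interpolation=cv2.INTER_CUBIC))
cv2.imwrite("pics/w2b.png",cv2.resize(t[60:280,130:390],None,fx=2.7,fy=2.7,interpolation=cv2.INTER_CUBIC))
E
```

```text
(no output)
```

View pics/w2a.png

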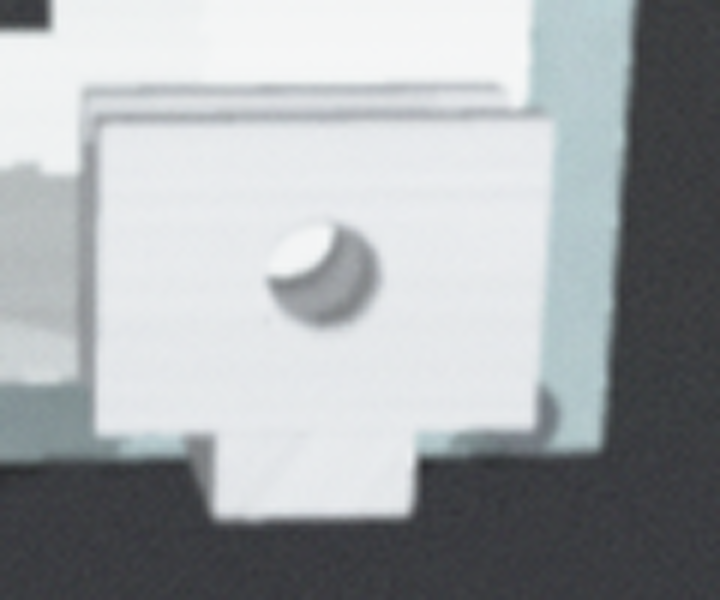

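View pics/w2b.png

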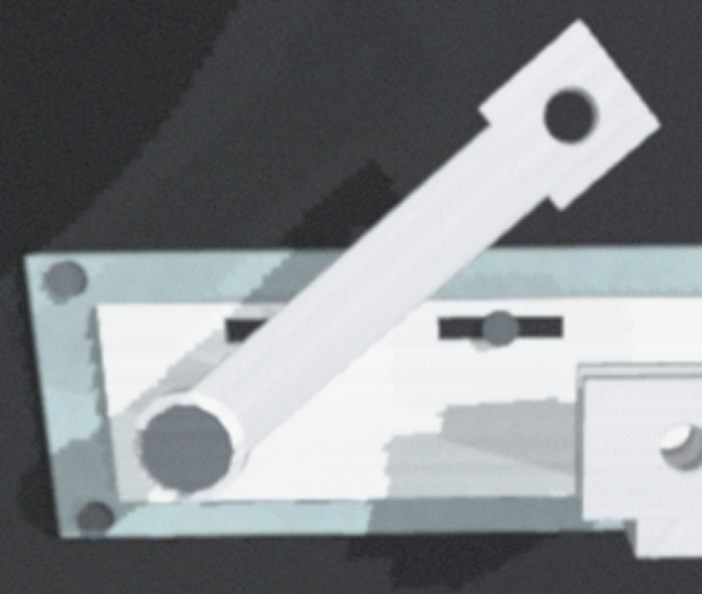

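```bash
python3 - <<'E'
from h import *
import pickle
np.set_printoptions(precision=4,suppress=True)
p=pickle.load(open("w2.pkl","rb"))
A=lambda c:(np.array(c)+.5)/6-.5+[330,180]
B=lambda c:(np.array(c)+.5)/2.7-.5+[130,60]
e=unproj(p,A([(97,118),(553,118),(537,431),(95,435)]),.085)
d=[e[(i+1)%4]-e[i] for i in range(4)]
print(e.mean(0),[(round(np.degrees(np.arctan2(v[1],v[0]))%90,1),round(np.linalg.norm(v),4)) for v in d])
print("bore",unproj(p,A((322,273)),.085))
c=unproj(p,np.r_[B([(25,256)]),[[437,151.5]],A([(603,452)]),B([(63,538)])],.01)
d=[c[(i+1)%4]-c[i] for i in range(4)]; o=c.mean(0)[:2]
print(c.mean(0),[(round(np.degrees(np.arctan2(v[1],v[0]))%90,1),round(np.linalg.norm(v),4)) for v in d])
a=np.radians(15.9); Rm=np.array([[np.cos(a),-np.sin(a)],[np.sin(a),np.cos(a)]])
for n,q,z in (("bore",A((322,273)),.085),("ear",A(np.array([(97,118),(553,118),(537,431),(95,435)])).mean(0),.085),("eye",B((570,116)),.075),("piv",B((185,449)),.085)):
    w=unproj(p,q,z)[0]; print(n,w,(w[:2]-o)@Rm)
print('tips',unproj(p,[(303,283),(328,283),(313,331),(319,331)],.3999-.173))
E
```

```text
[ 0.6206 -0.045   0.085 ] [(np.float64(15.2), np.float64(0.0562)), (np.float64(16.6), np.float64(0.0406)), (np.float64(15.5), np.float64(0.0565)), (np.float64(16.2), np.float64(0.0409))]
bore [[ 0.6199 -0.0451  0.085 ]]
[ 0.6408 -0.1151  0.01  ] [(np.float64(15.8), np.float64(0.2681)), (np.float64(16.2), np.float64(0.0987)), (np.float64(15.9), np.float64(0.2681)), (np.float64(16.2), np.float64(0.0991))]
bore [ 0.6199 -0.0451  0.085 ] [-0.0009  0.0731]
ear [ 0.6202 -0.0451  0.085 ] [-0.0006  0.0729]
eye [ 0.5438 -0.0997  0.075 ] [-0.089   0.0414]
piv [ 0.6565 -0.1784  0.085 ] [-0.0022 -0.0652]
tips [[ 0.6219 -0.1046  0.2269]
 [ 0.6193 -0.0952  0.2269]
 [ 0.6411 -0.0953  0.2269]
 [ 0.6405 -0.093   0.2269]]
```

```bash
python3 -c "
from h import *
plan(.5489,-.1409,.13,195.9,tip=.173)"
```

```text
from [ 0.6287 -0.0974  0.2269] -164.74
{"claw":-1,"travel":[2.21,-0.56,2.42],"turn":-0.16},{"claw":-1,"travel":[2.21,-0.56,2.42],"turn":-0.16},{"claw":-1,"travel":[2.2,-0.55,2.42],"turn":-0.16},{"claw":-1,"travel":[2.21,-0.54,2.41],"turn":-0.16},
end [ 0.54891632 -0.14092785  0.13004381] -164.10240345239788
```

Emit:
{"op": "move_arm", "data": {"commands": [{"claw": -1, "travel": [2.21, -0.56, 2.42], "turn": -0.16}, {"claw": -1, "travel": [2.21, -0.56, 2.42], "turn": -0.16}, {"claw": -1, "travel": [2.2, -0.55, 2.42], "turn": -0.16}, {"claw": -1, "travel": [2.21, -0.54, 2.41], "turn": -0.16}, {"claw": -1, "travel": [0, 0, 1.0], "turn": 0}]}}

```text
time: 4.83
ee_pos: [0.5468, -0.1442, 0.2894]
tcp_rot: [179.0, -0.4, -164.1]
wrist_force: [-0.3, -0.5, -0.0]
opening: 0.0002
```

```bash
python3 -c "
from h import *
plan(.5489,-.1409,.0675,195.9,tip=.173,n=4)
snap('w3')"
```

```text
from [ 0.5449 -0.1417  0.1165] -164.13
{"claw":-1,"travel":[-0.11,-0.03,1.22],"turn":-0.01},{"claw":-1,"travel":[-0.11,-0.03,1.22],"turn":-0.01},{"claw":-1,"travel":[-0.11,-0.03,1.23],"turn":-0.01},{"claw":-1,"travel":[-0.11,-0.03,1.22],"turn":-0.01},
end [ 0.54885736 -0.14089423  0.06751298] -164.0853507903584
4.8333 [ 0.5468 -0.1442  0.2894] [ 179.01   -0.39 -164.13] [-0.3 -0.5 -0. ]
```

View pics/w3.png

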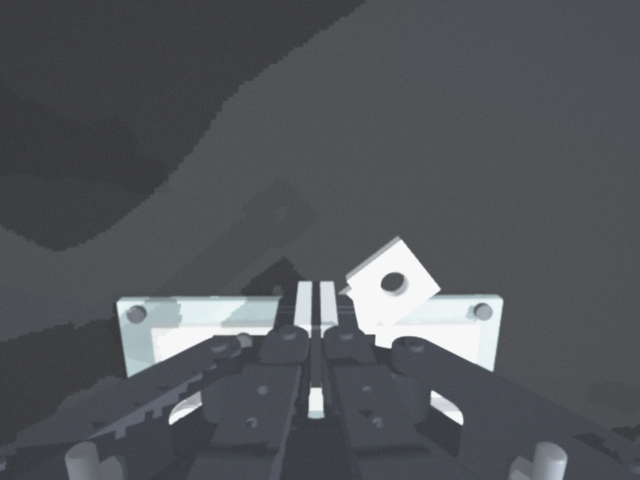

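The link's eye is at (393,283) px and the shut fingertips are at (316,285), about 4 cm above it on the outer side. I'm descending beside the link.

Emit:
{"op": "move_arm", "data": {"commands": [{"claw": -1, "travel": [0, 0, 1.22], "turn": 0}, {"claw": -1, "travel": [0, 0, 1.22], "turn": 0}, {"claw": -1, "travel": [0, 0, 1.22], "turn": 0}, {"claw": -1, "travel": [0, 0, 1.22], "turn": 0}, {"claw": -1, "travel": [0, 0, 0], "turn": 0}]}}

```text
time: 5.3
ee_pos: [0.5497, -0.1432, 0.241]
tcp_rot: [179.0, -0.3, -164.0]
wrist_force: [-0.3, -0.3, -0.4]
opening: 0.0001
```

```bash
python3 -c "
from h import *
snap('w4')
snap('s4','scene')
plan(.6182,-.1212,.0675,195.9,tip=.173,n=15)
"
```

```text
5.3 [ 0.5497 -0.1432  0.241 ] [ 179.04   -0.29 -163.96] [-0.3 -0.3 -0.4]
5.35 [ 0.5498 -0.1434  0.2424] [ 179.07   -0.24 -163.96] [ 1.4 -0.   0. ]
from [ 0.5488 -0.1411  0.0705] -163.97
{"claw":-1,"travel":[-0.48,-0,0.02],"turn":0.01},{"claw":-1,"travel":[-0.48,-0,0.02],"turn":0.01},{"claw":-1,"travel":[-0.48,-0,0.02],"turn":0.01},{"claw":-1,"travel":[-0.48,-0,0.02],"turn":0.01},{"claw":-1,"travel":[-0.48,-0,0.02],"turn":0.01},
{"claw":-1,"travel":[-0.48,-0,0.02],"turn":0.01},{"claw":-1,"travel":[-0.48,-0,0.02],"turn":0.01},{"claw":-1,"travel":[-0.48,-0,0.02],"turn":0.01},{"claw":-1,"travel":[-0.48,0,0.02],"turn":0.01},{"claw":-1,"travel":[-0.48,0,0.02],"turn":0.01},
{"claw":-1,"travel":[-0.48,0,0.02],"turn":0.01},{"claw":-1,"travel":[-0.49,0,0.02],"turn":0.01},{"claw":-1,"travel":[-0.48,0,0.01],"turn":0.01},{"claw":-1,"travel":[-0.49,0,0.02],"turn":0.01},{"claw":-1,"travel":[-0.48,0,0.01],"turn":0.01},

end [ 0.61817167 -0.12123205  0.06753242] -164.11693077336636
```

View pics/w4.png

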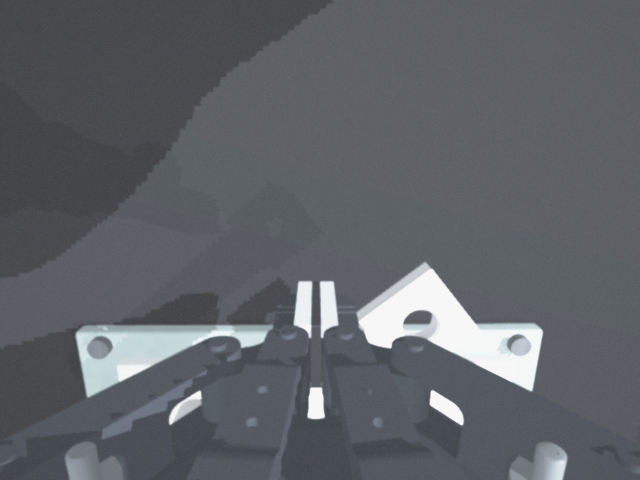

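Emit:
{"op": "move_arm", "data": {"commands": [{"claw": -1, "travel": [-0.5, 0, 0.06], "turn": 0}, {"claw": -1, "travel": [-0.5, 0, 0.06], "turn": 0}, {"claw": -1, "travel": [-0.5, 0, 0.06], "turn": 0}, {"claw": -1, "travel": [-0.5, 0, 0.02], "turn": 0}, {"claw": -1, "travel": [-0.5, 0, 0.02], "turn": 0}]}}

```text
time: 5.82
ee_pos: [0.5743, -0.1368, 0.2419]
tcp_rot: [179.2, -0.1, -164.0]
wrist_force: [-4.2, -0.8, -0.2]
opening: 0.0001
```

Emit:
{"op": "move_arm", "data": {"commands": [{"claw": -1, "travel": [-0.5, 0, 0.01], "turn": 0}, {"claw": -1, "travel": [-0.5, 0, 0.01], "turn": 0}, {"claw": -1, "travel": [-0.5, 0, 0.01], "turn": 0}, {"claw": -1, "travel": [-0.5, 0, 0.01], "turn": 0}, {"claw": -1, "travel": [-0.5, 0, 0.01], "turn": 0}]}}

```text
time: 6.23
ee_pos: [0.5983, -0.1297, 0.2412]
tcp_rot: [179.1, -0.1, -164.0]
wrist_force: [-5.0, 0.2, -0.3]
opening: 0.0003
```

```bash
python3 -c "
from h import *
snap('w5')
plan(.6182,-.1212,.0675,195.9,tip=.173,n=5)
"
```

```text
6.2333 [ 0.5983 -0.1297  0.2412] [ 1.7913e+02 -1.2000e-01 -1.6398e+02] [-5.   0.2 -0.3]
from [ 0.598  -0.1271  0.0682] -163.96
{"claw":-1,"travel":[-0.42,0,0.01],"turn":0.03},{"claw":-1,"travel":[-0.42,0,0.01],"turn":0.03},{"claw":-1,"travel":[-0.42,0,0.02],"turn":0.03},{"claw":-1,"travel":[-0.42,0.01,0.01],"turn":0.03},{"claw":-1,"travel":[-0.42,0,0.02],"turn":0.03},

end [ 0.61816867 -0.12123518  0.06745321] -164.1123587930036
```

View pics/w5.png

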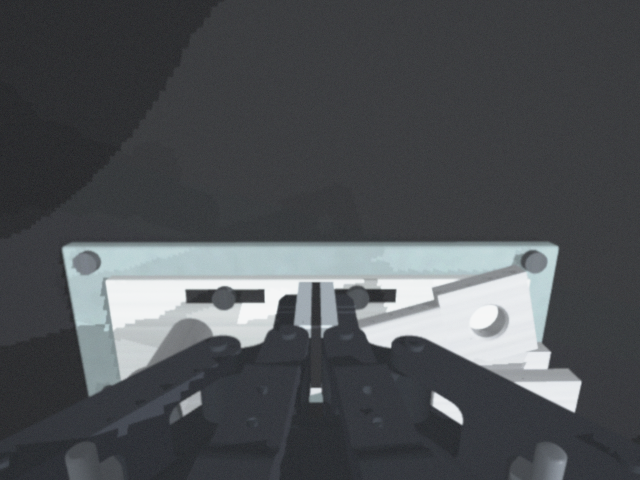

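The link has followed: its eye is now at (489,320), with about 5 N on the wrist. About 21 mm remains, so I'll push most of it more slowly.

Emit:
{"op": "move_arm", "data": {"commands": [{"claw": -1, "travel": [-0.42, 0, 0.01], "turn": 0}, {"claw": -1, "travel": [-0.42, 0, 0.01], "turn": 0}, {"claw": -1, "travel": [-0.42, 0, 0.02], "turn": 0}, {"claw": -1, "travel": [-0.42, 0, 0.01], "turn": 0}, {"claw": -1, "travel": [0, 0, 0], "turn": 0}]}}

```text
time: 6.7
ee_pos: [0.6148, -0.1251, 0.2407]
tcp_rot: [179.2, -0.1, -164.0]
wrist_force: [0.6, 0.2, -0.1]
opening: 0.0001
```

```bash
python3 -c "
from h import *
snap('w6')
plan(.6182,-.1212,.0675,195.9,tip=.173,n=5)
"
```

```text
6.7 [ 0.6148 -0.1251  0.2407] [ 1.7916e+02 -6.0000e-02 -1.6396e+02] [ 0.6  0.2 -0.1]
from [ 0.6138 -0.1228  0.0678] -163.96
{"claw":-1,"travel":[-0.09,0.01,0.01],"turn":0.03},{"claw":-1,"travel":[-0.09,0.01,0.01],"turn":0.03},{"claw":-1,"travel":[-0.1,0,0],"turn":0.03},{"claw":-1,"travel":[-0.09,0.01,0.01],"turn":0.03},{"claw":-1,"travel":[-0.1,0,0],"turn":0.03},

end [ 0.61824897 -0.12122917  0.06751821] -164.1126018329666
```

View pics/w6.png

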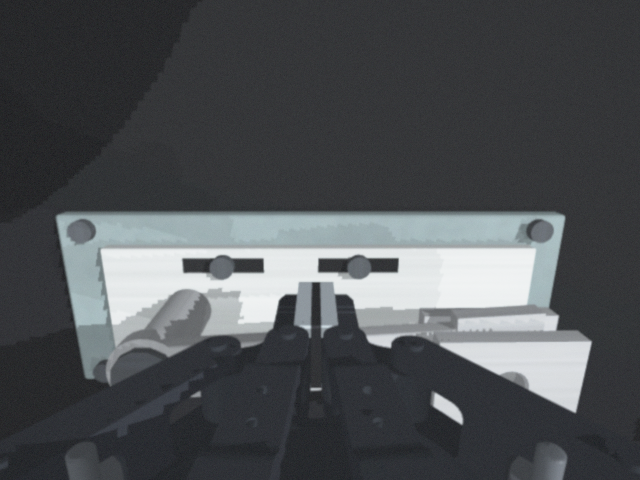

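Emit:
{"op": "move_arm", "data": {"commands": [{"claw": -1, "travel": [-0.1, 0, 0], "turn": 0}, {"claw": -1, "travel": [-0.1, 0, 0.01], "turn": 0}, {"claw": -1, "travel": [-0.1, 0, 0.01], "turn": 0}, {"claw": -1, "travel": [-0.1, 0, 0], "turn": 0}, {"claw": -1, "travel": [-0.02, 0, 0], "turn": 0}]}}

```text
time: 7.17
ee_pos: [0.6181, -0.1241, 0.2406]
tcp_rot: [179.1, -0.1, -164.0]
wrist_force: [-3.9, 0.5, 2.0]
opening: -0.0001
```

```bash
python3 -c "
from h import *
t=snap('w7')
plan(.6182,-.1212,.0675,195.9,tip=.173,n=5)
cv2.imwrite('pics/w7b.png',cv2.resize(t[200:440,50:610],None,fx=1.42,fy=1.42,interpolation=cv2.INTER_CUBIC))
t=snap('t7','top')
cv2.imwrite('pics/t7b.png',cv2.resize(t[180:280,285:420],None,fx=5.9,fy=5.9,interpolation=cv2.INTER_CUBIC))
"
```

```text
7.1667 [ 0.6181 -0.1241  0.2406] [ 1.7914e+02 -1.1000e-01 -1.6398e+02] [-3.9  0.5  2. ]
from [ 0.6171 -0.1217  0.0676] -163.98
{"claw":-1,"travel":[-0.02,0,0],"turn":0.02},{"claw":-1,"travel":[-0.03,0,0],"turn":0.02},{"claw":-1,"travel":[-0.02,0.01,0],"turn":0.02},{"claw":-1,"travel":[-0.03,0,0.01],"turn":0.02},{"claw":-1,"travel":[-0.02,0.01,0],"turn":0.02},

end [ 0.61815868 -0.12118693  0.06753588] -164.07851499971125
7.2167 [ 0.6181 -0.1241  0.2406] [ 1.7914e+02 -1.1000e-01 -1.6398e+02] [-2.8  0.3  1.2]
```

View pics/w7b.png

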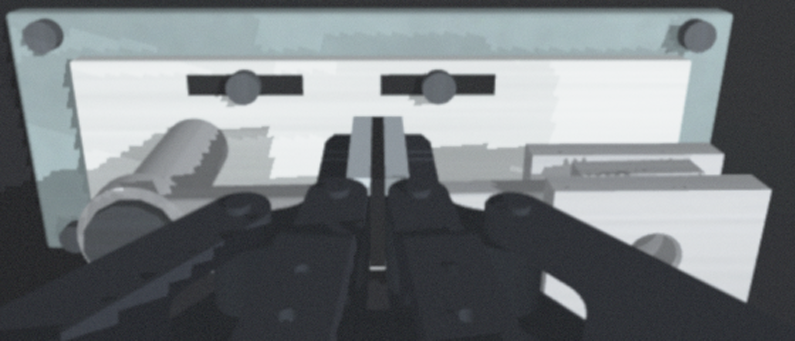

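View pics/t7b.png

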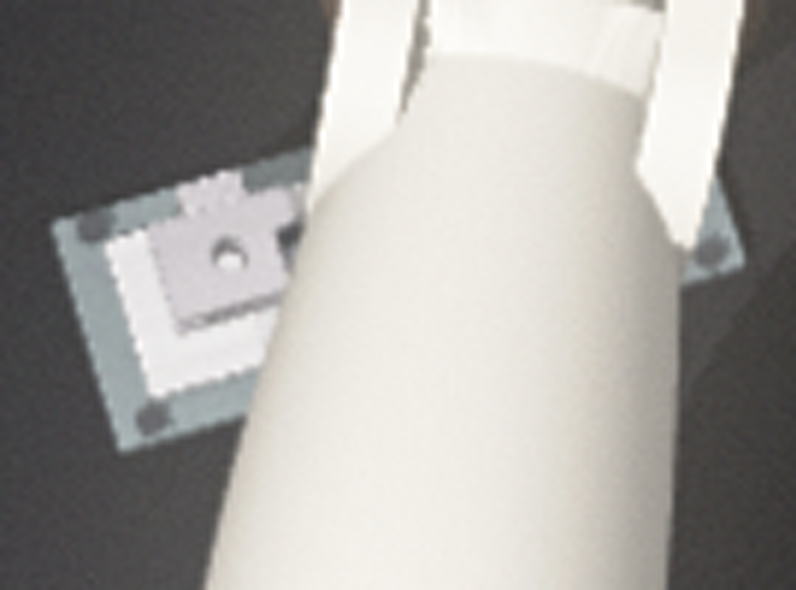

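The link edge at crop (230–520,185) is nearly parallel to the plate edge. The computed aligned position is about 1 mm further, so I'll nudge it.

Emit:
{"op": "move_arm", "data": {"commands": [{"claw": -1, "travel": [-0.04, 0, 0], "turn": 0}, {"claw": -1, "travel": [-0.04, 0, 0], "turn": 0}, {"claw": -1, "travel": [-0.03, 0, 0], "turn": 0}, {"claw": -1, "travel": [0, 0, 0], "turn": 0}]}}

```text
time: 7.6
ee_pos: [0.6191, -0.1238, 0.2405]
tcp_rot: [179.1, -0.1, -164.0]
wrist_force: [-3.4, 2.0, 1.8]
opening: -0.0002
```

```bash
python3 -c "
from h import *
t=snap('w8')
plan(.6182,-.1212,.0675,195.9,tip=.173,n=1)
cv2.imwrite('pics/w8b.png',cv2.resize(t[300:380,150:470],None,fx=2.5,fy=5,interpolation=cv2.INTER_CUBIC))
"
```

```text
7.6 [ 0.6191 -0.1238  0.2405] [ 1.7914e+02 -1.1000e-01 -1.6398e+02] [-3.4  2.   1.8]
from [ 0.6181 -0.1214  0.0675] -163.98
{"claw":-1,"travel":[-0.02,0.02,0],"turn":0.12},
end [ 0.61822276 -0.12115241  0.06753064] -164.09584602031433
```

View pics/w8b.png

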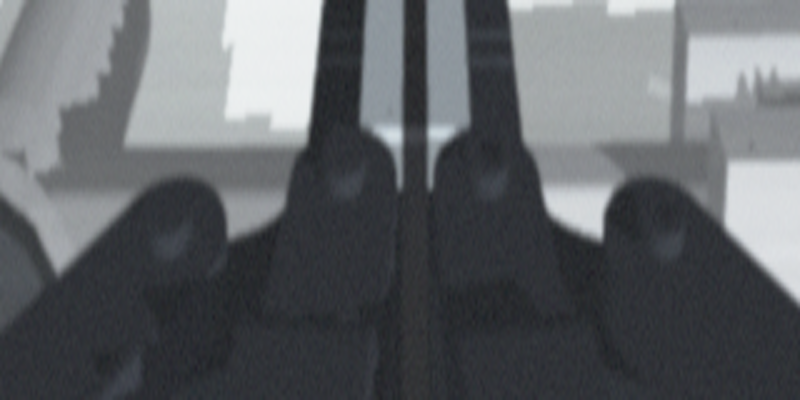

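Emit:
{"op": "move_arm", "data": {"commands": [{"claw": -1, "travel": [0.5, 0, 0], "turn": 0}, {"claw": -1, "travel": [1.5, 0, 0], "turn": 0}, {"claw": -1, "travel": [1.0, 0, -3.0], "turn": 0}, {"claw": -1, "travel": [0, 0, -4.0], "turn": 0}, {"claw": -1, "travel": [0, 0, -4.0], "turn": 0}]}}

```text
time: 8.07
ee_pos: [0.5901, -0.1339, 0.3513]
tcp_rot: [179.1, -0.2, -164.0]
wrist_force: [1.3, -0.9, 0.3]
opening: 0.0003
```

```bash
python3 -c "
from h import *
t=snap('w9')
cv2.imwrite('pics/w9b.png',cv2.resize(t[130:370,100:500],None,fx=2,fy=2,interpolation=cv2.INTER_CUBIC))
plan(.61,-.06,.40,195.9,n=5)
"
```

```text
8.0667 [ 0.5901 -0.1339  0.3513] [ 1.7913e+02 -1.6000e-01 -1.6401e+02] [ 1.3 -0.9  0.3]
from [ 0.5906 -0.134   0.3611] -164.0
{"claw":-1,"travel":[-0.79,1.32,-0.76],"turn":0.02},{"claw":-1,"travel":[-0.78,1.32,-0.76],"turn":0.02},{"claw":-1,"travel":[-0.79,1.33,-0.76],"turn":0.02},{"claw":-1,"travel":[-0.78,1.32,-0.76],"turn":0.02},{"claw":-1,"travel":[-0.78,1.33,-0.76],"turn":0.02},

end [ 0.60995489 -0.06001155  0.40000964] -164.10212373572375
```

View pics/w9b.png

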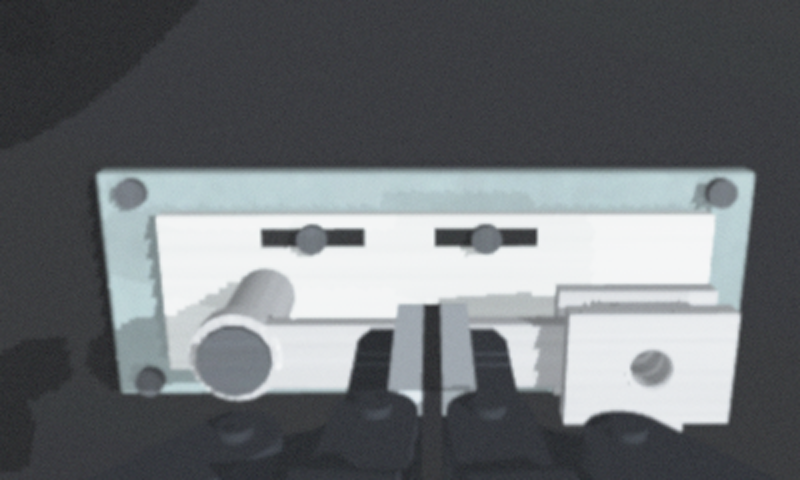

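The link now lies along the bracket with its end between the ears. The bore is at crop (651,368), which is about (425,314) px. I'll look from above the bore on the way.

Emit:
{"op": "move_arm", "data": {"commands": [{"claw": 0.2, "travel": [-0.79, 1.32, -0.76], "turn": 0}, {"claw": 0.2, "travel": [-0.78, 1.32, -0.76], "turn": 0}, {"claw": 0.2, "travel": [-0.79, 1.33, -0.76], "turn": 0}, {"claw": 0.2, "travel": [-0.78, 1.32, -0.76], "turn": 0}, {"claw": 0.2, "travel": [-0.78, 1.33, -0.76], "turn": 0}]}}

```text
time: 8.53
ee_pos: [0.6109, -0.0583, 0.3897]
tcp_rot: [179.1, -0.1, -164.0]
wrist_force: [0.2, -0.1, 0.1]
opening: 0.0515
```

Emit:
{"op": "move_arm", "data": {"commands": [{"claw": 0.2, "travel": [0, 0, 0], "turn": 0}, {"claw": 0.2, "travel": [0, 0, 0], "turn": 0}]}}

```text
time: 8.7
ee_pos: [0.611, -0.0585, 0.3897]
tcp_rot: [179.2, -0.1, -163.9]
wrist_force: [0.6, 0.0, 0.1]
opening: 0.0509
```

```bash
python3 -c "
from h import *
t=snap('w10')
cv2.imwrite('pics/w10a.png',cv2.resize(t[130:310,150:420],None,fx=2.9,fy=2.9,interpolation=cv2.INTER_CUBIC))
cv2.imwrite('pics/w10b.png',cv2.resize(t[195:275,260:370],None,fx=7,fy=7,interpolation=cv2.INTER_CUBIC))
"
```

```text
8.7 [ 0.611  -0.0585  0.3897] [ 1.7916e+02 -9.0000e-02 -1.6387e+02] [0.6 0.  0.1]
```

View pics/w10a.png

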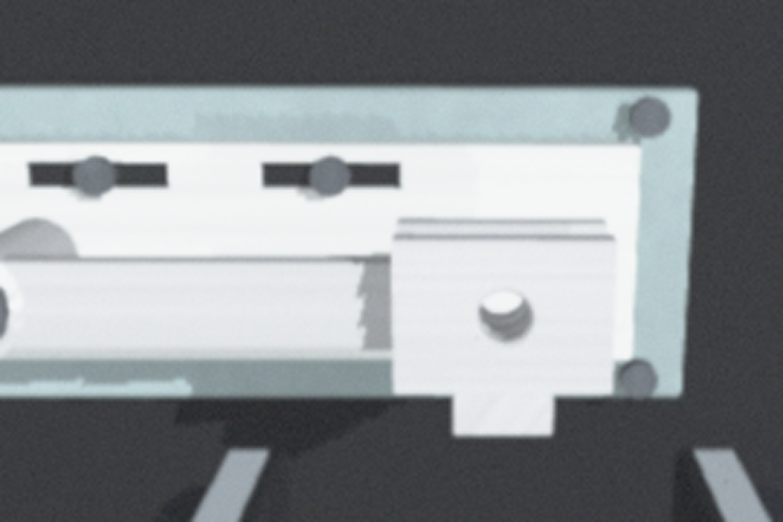

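View pics/w10b.png

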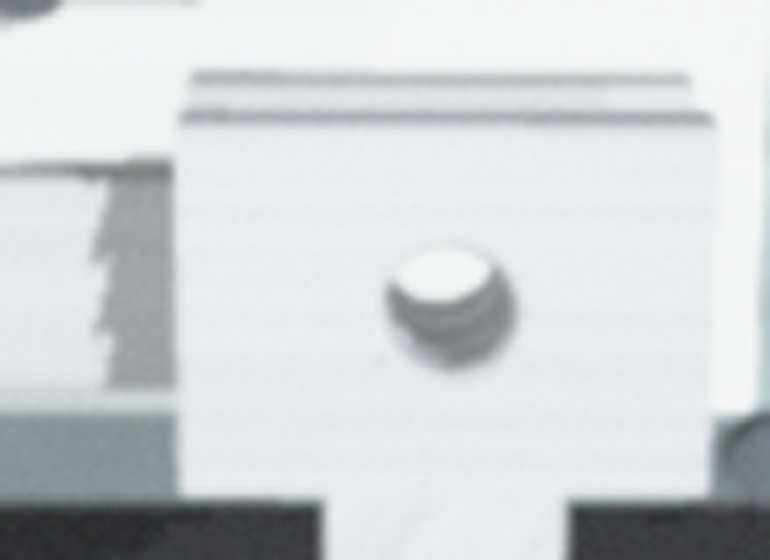

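```bash
python3 - <<'E'
from h import *
import pickle
np.set_printoptions(precision=4,suppress=True)
p=pickle.load(open("w10.pkl","rb"))
A=lambda c:(np.array(c)+.5)/2.9-.5+[150,130]
B=lambda c:(np.array(c)+.5)/7-.5+[260,195]
def ang(q,z):
    w=unproj(p,q,z); d=w[1]-w[0]; return w, np.degrees(np.arctan2(-d[0],d[1]))
print("link up-edge",ang(A([(80,260),(385,260)]),.075))
print("link lo-edge",ang(A([(30,350),(385,349)]),.075))
print("plate",ang(A([(0,88),(695,90)]),.01))
print("ear",ang(B([(180,122),(714,122)]),.085),ang(B([(180,495),(710,495)]),.085))
print("bore",unproj(p,B((452,306)),.085))
e=unproj(p,B([(180,123),(714,123),(709,496),(181,496)]),.085);print(e.mean(0),e)
E
```

```text
link up-edge (array([[ 0.6383, -0.1523,  0.075 ],
       [ 0.6169, -0.0774,  0.075 ]]), np.float64(15.938784741603639))
link lo-edge (array([[ 0.6658, -0.1603,  0.075 ],
       [ 0.6401, -0.0713,  0.075 ]]), np.float64(16.06118882683901))
plate (array([[ 0.6138, -0.2026,  0.01  ],
       [ 0.5563, -0.0006,  0.01  ]]), np.float64(15.891388076504343))
ear (array([[ 0.6086, -0.0768,  0.085 ],
       [ 0.5936, -0.0244,  0.085 ]]), np.float64(15.969601395892852)) (array([[ 0.6477, -0.0664,  0.085 ],
       [ 0.6324, -0.0123,  0.085 ]]), np.float64(15.833990656462408))
bore [[ 0.6198 -0.0446  0.085 ]]
[ 0.6207 -0.0449  0.085 ] [[ 0.6087 -0.0768  0.085 ]
 [ 0.5937 -0.0244  0.085 ]
 [ 0.6325 -0.0123  0.085 ]
 [ 0.6478 -0.0663  0.085 ]]
```

```bash
python3 -c "
from h import *
plan(.6132,.2773,.185,199.3,claw=0.2,n=10,tip=.1547)
"
```

```text
from [ 0.6098 -0.057   0.2345] -163.91
{"claw":0.2,"travel":[-0.96,3.2,0.54],"turn":-0.32},{"claw":0.2,"travel":[-0.98,3.19,0.54],"turn":-0.32},{"claw":0.2,"travel":[-1,3.18,0.54],"turn":-0.32},{"claw":0.2,"travel":[-1.01,3.18,0.54],"turn":-0.32},{"claw":0.2,"travel":[-1.03,3.17,0.54],"turn":-0.32},
{"claw":0.2,"travel":[-1.05,3.17,0.54],"turn":-0.32},{"claw":0.2,"travel":[-1.07,3.16,0.54],"turn":-0.32},{"claw":0.2,"travel":[-1.08,3.16,0.54],"turn":-0.32},{"claw":0.2,"travel":[-1.1,3.15,0.54],"turn":-0.32},{"claw":0.2,"travel":[-1.12,3.14,0.54],"turn":-0.32},

end [0.61319575 0.27733267 0.18502942] -160.71471293140632
```

Emit:
{"op": "move_arm", "data": {"commands": [{"claw": 0.2, "travel": [-0.96, 3.2, 0.54], "turn": -0.32}, {"claw": 0.2, "travel": [-0.98, 3.19, 0.54], "turn": -0.32}, {"claw": 0.2, "travel": [-1.0, 3.18, 0.54], "turn": -0.32}, {"claw": 0.2, "travel": [-1.01, 3.18, 0.54], "turn": -0.32}, {"claw": 0.2, "travel": [-1.03, 3.17, 0.54], "turn": -0.32}]}}

```text
time: 9.17
ee_pos: [0.6123, 0.1082, 0.364]
tcp_rot: [179.2, -0.1, -162.4]
wrist_force: [-0.3, -0.8, 0.3]
opening: 0.0512
```

Emit:
{"op": "move_arm", "data": {"commands": [{"claw": 0.2, "travel": [-1.05, 3.17, 0.54], "turn": -0.32}, {"claw": 0.2, "travel": [-1.07, 3.16, 0.54], "turn": -0.32}, {"claw": 0.2, "travel": [-1.08, 3.16, 0.54], "turn": -0.32}, {"claw": 0.2, "travel": [-1.1, 3.15, 0.54], "turn": -0.32}, {"claw": 0.2, "travel": [-1.12, 3.14, 0.54], "turn": -0.32}]}}

```text
time: 9.58
ee_pos: [0.6143, 0.2756, 0.3392]
tcp_rot: [179.2, -0.1, -160.8]
wrist_force: [1.0, -1.1, 0.9]
opening: 0.0512
```

Emit:
{"op": "move_arm", "data": {"commands": [{"claw": 0.2, "travel": [0, 0, 0], "turn": 0}, {"claw": 0.2, "travel": [0, 0, 0], "turn": 0}]}}

```text
time: 9.75
ee_pos: [0.6142, 0.2758, 0.3384]
tcp_rot: [179.2, -0.2, -160.7]
wrist_force: [-0.5, -0.3, -0.3]
opening: 0.0514
```

```bash
python3 -c "
from h import *
snap('w11')
plan(.6132,.2773,.080,199.3,claw=0.2,n=10,tip=.1547)
"
```

```text
9.75 [0.6142 0.2758 0.3384] [ 179.17   -0.19 -160.66] [-0.5 -0.3 -0.3]
from [0.6132 0.2766 0.1844] -160.75
{"claw":0.2,"travel":[-0,-0.01,1.04],"turn":-0},{"claw":0.2,"travel":[-0.01,-0.01,1.04],"turn":-0},{"claw":0.2,"travel":[-0,-0.01,1.05],"turn":-0},{"claw":0.2,"travel":[-0.01,-0.01,1.04],"turn":-0},{"claw":0.2,"travel":[-0,-0.01,1.05],"turn":-0},
{"claw":0.2,"travel":[-0.01,-0.01,1.04],"turn":-0},{"claw":0.2,"travel":[-0,-0.01,1.05],"turn":-0},{"claw":0.2,"travel":[-0.01,-0,1.04],"turn":-0},{"claw":0.2,"travel":[-0,-0.01,1.05],"turn":-0},{"claw":0.2,"travel":[-0.01,-0,1.04],"turn":-0},

end [0.61320847 0.27734771 0.08002971] -160.7468762517104
```

View pics/w11.png

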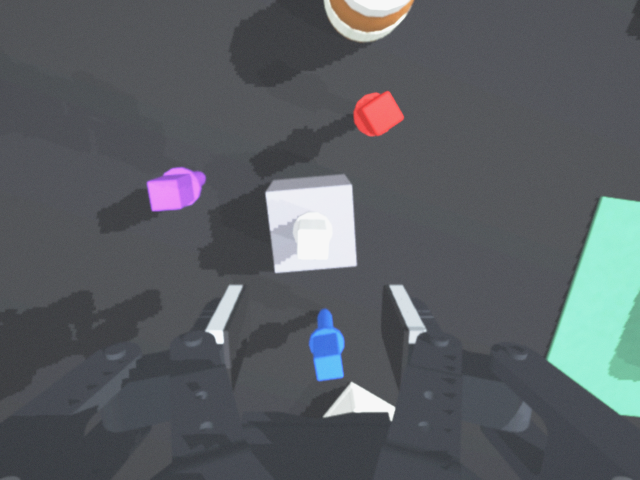

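The pin's grip is centred at about (314,246) between the open jaws. Blue is at (326,360), red at (380,113), purple at (172,190), and all of them are clear of the jaws.

```bash
python3 - <<'E'
from h import *
import pickle
np.set_printoptions(precision=4,suppress=True)
t=cv2.imread('pics/w11.png'); cv2.imwrite('pics/w11a.png',cv2.resize(t[165:285,250:370],None,fx=5,fy=5,interpolation=cv2.INTER_CUBIC))
E
```

```text
(no output)
```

View pics/w11a.png

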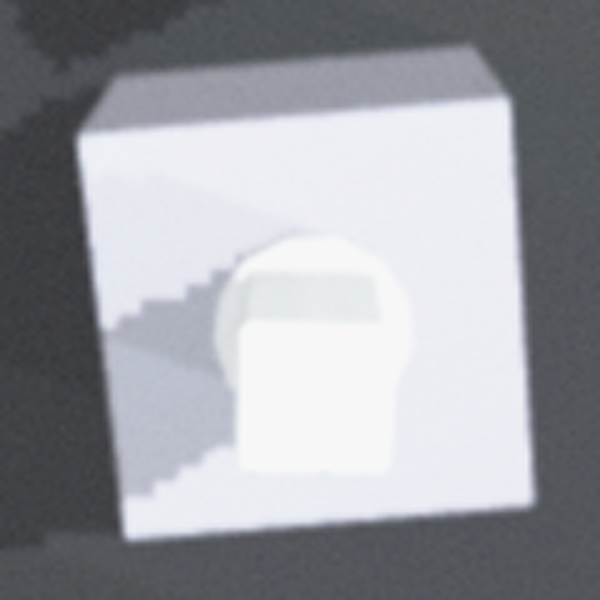

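```bash
python3 - <<'E'
from h import *
import pickle
np.set_printoptions(precision=4,suppress=True)
p=pickle.load(open("w11.pkl","rb"))
S=lambda c:(np.array(c)+.5)/5-.5+[250,165]
for q,z in (([(78,135),(510,98),(536,505),(126,541)],.055),([(240,320),(394,322),(390,473),(240,471)],.089)):
    s=unproj(p,S(q),z); d=[s[(i+1)%4]-s[i] for i in range(4)]
    print(s.mean(0),[(round(np.degrees(np.arctan2(v[1],v[0]))%90,1),round(np.linalg.norm(v),4)) for v in d])
E
```

```text
[0.6131 0.2776 0.055 ] [(np.float64(24.2), np.float64(0.0562)), (np.float64(24.4), np.float64(0.0563)), (np.float64(24.4), np.float64(0.0566)), (np.float64(24.1), np.float64(0.0565))]
[0.6125 0.2775 0.089 ] [(np.float64(18.4), np.float64(0.0178)), (np.float64(18.4), np.float64(0.0185)), (np.float64(18.3), np.float64(0.0177)), (np.float64(18.7), np.float64(0.0184))]
```

Emit:
{"op": "move_arm", "data": {"commands": [{"claw": 0.1, "travel": [0, 0.02, 2.3], "turn": 0.1}, {"claw": 0.1, "travel": [0, 0.02, 2.3], "turn": 0.1}, {"claw": 0.1, "travel": [0, 0, 2.3], "turn": 0.1}, {"claw": 0.1, "travel": [0, 0, 2.0], "turn": 0}, {"claw": 0.1, "travel": [0, 0, 1.0], "turn": 0}]}}

```text
time: 10.22
ee_pos: [0.6135, 0.2744, 0.2384]
tcp_rot: [179.2, -0.2, -161.2]
wrist_force: [0.2, -0.5, -0.8]
opening: 0.0471
```

```bash
python3 -c "
from h import *
snap('w12')
plan(.613,.2775,.080,198.9,claw=0.1,n=1,tip=.1547)
"
```

```text
10.2167 [0.6135 0.2744 0.2384] [ 179.18   -0.24 -161.2 ] [ 0.2 -0.5 -0.8]
from [0.6117 0.2764 0.0827] -161.19
{"claw":0.1,"travel":[-0.16,0.06,0.27],"turn":-0.09},
end [0.61304151 0.27747275 0.07998385] -161.0960619987223
```

View pics/w12.png

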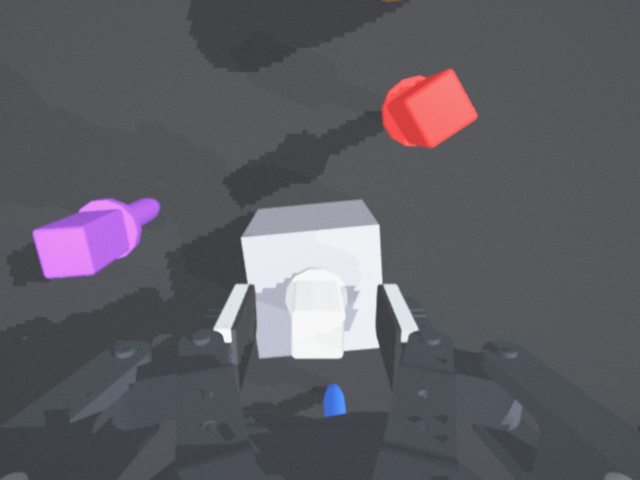

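The pin is centred between the pads, so I'm making a small correction and then closing.

Emit:
{"op": "move_arm", "data": {"commands": [{"claw": 0.1, "travel": [-0.1, 0.06, 0.2], "turn": 0}, {"claw": -0.3, "travel": [0, 0, 0], "turn": 0}, {"claw": -1, "travel": [0, 0, 0], "turn": 0}, {"claw": -1, "travel": [0, 0, 0], "turn": 0}, {"claw": -1, "travel": [0, 0, 0], "turn": 0}], "squeeze": 45}}

```text
time: 10.68
ee_pos: [0.6149, 0.277, 0.2409]
tcp_rot: [179.2, 0.1, -161.1]
wrist_force: [1.6, -3.4, 6.6]
opening: 0.0169
```

Emit:
{"op": "move_arm", "data": {"commands": [{"claw": -1, "travel": [0, 0, 0], "turn": 0}, {"claw": -1, "travel": [0, 0, 0], "turn": 0}, {"claw": -1, "travel": [0, 0, 0], "turn": 0}]}}

```text
time: 10.93
ee_pos: [0.6148, 0.277, 0.2409]
tcp_rot: [179.2, 0.1, -161.1]
wrist_force: [1.6, -3.8, 6.0]
opening: 0.0166
```

```bash
python3 -c "
from h import *
snap('w13')
plan(.613,.2775,.080,198.9,claw=-1,n=1,tip=.1547)
"
```

```text
10.9333 [0.6148 0.277  0.2409] [ 1.792e+02  9.000e-02 -1.611e+02] [ 1.6 -3.8  6. ]
from [0.6144 0.2791 0.0862] -161.1
{"claw":-1,"travel":[0.19,-0.12,0.62],"turn":-0},
end [0.61297143 0.27748481 0.08001296] -161.1044271554936
```

View pics/w13.png

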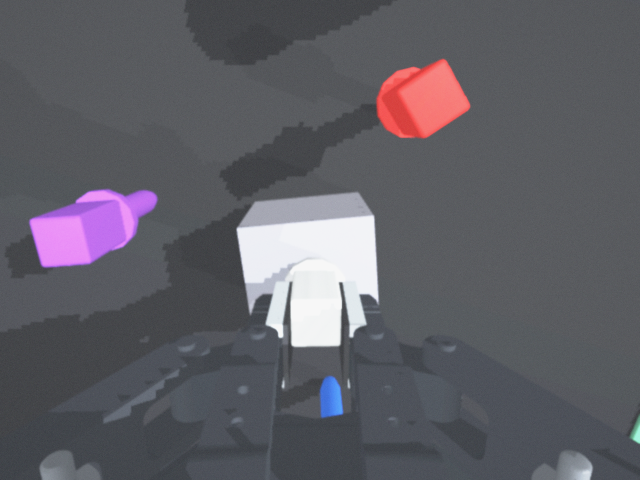

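The pads hold the grip (opening 16.6 mm) with small preload forces. I'm lifting slowly, straight up.

Emit:
{"op": "move_arm", "data": {"commands": [{"claw": -1, "travel": [0, 0, -0.2], "turn": 0}, {"claw": -1, "travel": [0, 0, -0.4], "turn": 0}, {"claw": -1, "travel": [0, 0, -0.8], "turn": 0}, {"claw": -1, "travel": [0, 0, -1.0], "turn": 0}, {"claw": -1, "travel": [0, 0, -1.0], "turn": 0}]}}

```text
time: 11.4
ee_pos: [0.6147, 0.2767, 0.2733]
tcp_rot: [179.2, -0.1, -161.1]
wrist_force: [2.6, -1.5, -2.1]
opening: 0.0168
```

Emit:
{"op": "move_arm", "data": {"commands": [{"claw": -1, "travel": [0, 0, -1.2], "turn": 0}, {"claw": -1, "travel": [0, 0, -1.5], "turn": 0}, {"claw": -1, "travel": [0, 0, -2.0], "turn": 0}, {"claw": -1, "travel": [0, 0, -1.0], "turn": 0}, {"claw": -1, "travel": [0, 0, 0], "turn": 0}]}}

```text
time: 11.82
ee_pos: [0.615, 0.2764, 0.3337]
tcp_rot: [179.1, 0.2, -161.1]
wrist_force: [0.8, 0.4, -0.9]
opening: 0.0169
```

```bash
python3 -c "
from h import *
snap('w14')
t=snap('s14','scene')
cv2.imwrite('pics/s14a.png',cv2.resize(t[180:400,380:560],None,fx=2.7,fy=2.7,interpolation=cv2.INTER_CUBIC))
"
```

```text
11.8167 [0.615  0.2764 0.3337] [ 179.08    0.2  -161.06] [ 0.8  0.4 -0.9]
11.8667 [0.615  0.2764 0.3317] [ 1.7910e+02  8.0000e-02 -1.6106e+02] [-0.1  0.1 -0.9]
```

View pics/w14.png

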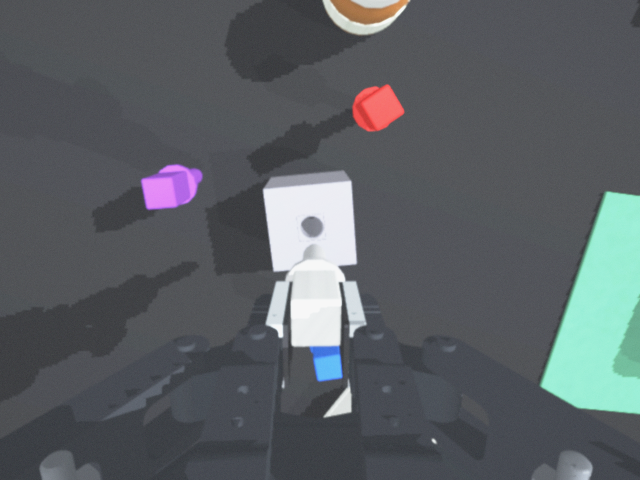

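View pics/s14a.png

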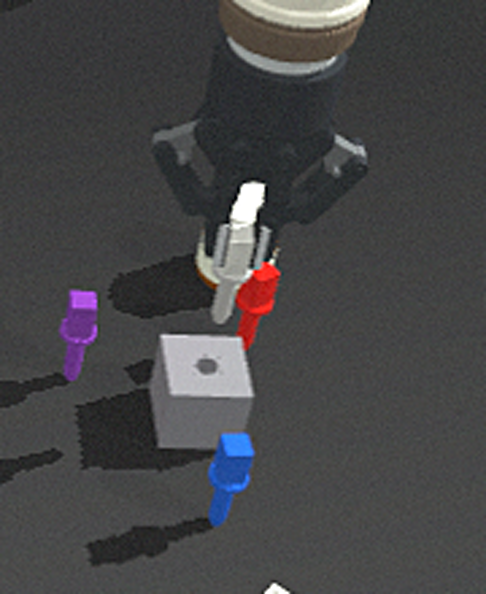

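The pin is held, with about 0.9 N on the wrist (its own weight), and the stand is empty. I'll enlarge to find the pin's pose in the gripper.

```bash
python3 -c "
import cv2
t=cv2.imread('pics/w14.png')
cv2.imwrite('pics/w14a.png',cv2.resize(t[230:360,255:375],None,fx=4.6,fy=4.6,interpolation=cv2.INTER_CUBIC))
t=cv2.imread('pics/s14.png')
cv2.imwrite('pics/s14b.png',cv2.resize(t[230:310,440:500],None,fx=7,fy=7,interpolation=cv2.INTER_CUBIC))
"
```

```text
(no output)
```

View pics/w14a.png

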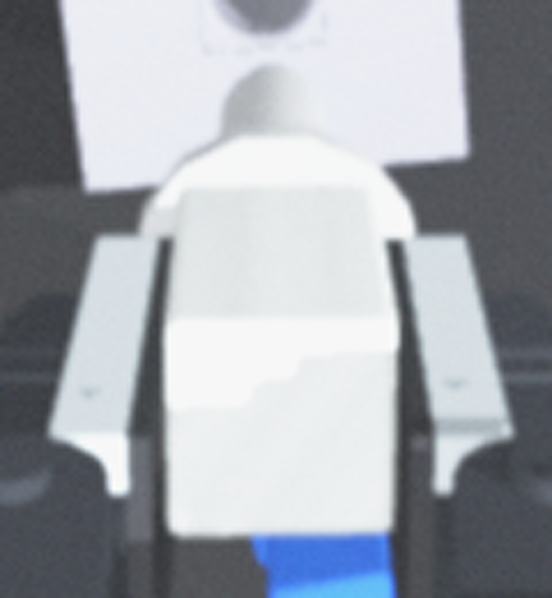

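View pics/s14b.png

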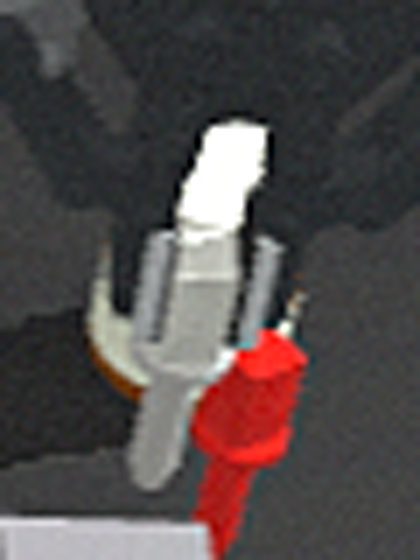

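```bash
cat >> h.py <<'E'
def plan2(tgt,off,n,claw=-1,turn=0):
    """move tool-fixed point off (m, tool frame) to world tgt in n rows, no turn"""
    from workcell import status
    o=status.get_obs(); M=R.from_euler('xyz',o['tcp_rot'],degrees=True).as_matrix()
    p=o['ee_pos']+M@np.array(off); v=M.T@(np.array(tgt)-p)*100
    print('pt',p.round(4),'tilt',M[:2,2].round(4),'rows',n,'each',(v/n).round(3),'total',v.round(2))
E
python3 -c "
from h import *
plan2([.6202,-.0447,.120],[.002,0,.232],10)
"
```

```text
pt [0.6117 0.2789 0.0982] tilt [-0.0056  0.0143] rows 10 each [ 0.97  -3.085 -0.265] total [  9.7  -30.85  -2.65]
```

Emit:
{"op": "move_arm", "data": {"commands": [{"claw": -1, "travel": [0.1, -0.3, -1.4], "turn": 0}, {"claw": -1, "travel": [0.6, -1.9, -1.25], "turn": 0}, {"claw": -1, "travel": [1.0, -3.2, 0], "turn": 0}, {"claw": -1, "travel": [1.0, -3.2, 0], "turn": 0}, {"claw": -1, "travel": [1.0, -3.2, 0], "turn": 0}]}}

```text
time: 12.33
ee_pos: [0.618, 0.1512, 0.3533]
tcp_rot: [179.1, -0.2, -161.0]
wrist_force: [-0.1, -0.3, -0.8]
opening: 0.0175
```

Emit:
{"op": "move_arm", "data": {"commands": [{"claw": -1, "travel": [1.0, -3.2, 0], "turn": 0}, {"claw": -1, "travel": [1.0, -3.2, 0], "turn": 0}, {"claw": -1, "travel": [1.0, -3.2, 0], "turn": 0}, {"claw": -1, "travel": [1.0, -3.2, 0], "turn": 0}, {"claw": -1, "travel": [1.0, -3.2, 0], "turn": 0}]}}

```text
time: 12.75
ee_pos: [0.6225, -0.017, 0.351]
tcp_rot: [179.1, -0.2, -161.1]
wrist_force: [0.1, 0.4, -0.8]
opening: 0.0173
```

Emit:
{"op": "move_arm", "data": {"commands": [{"claw": -1, "travel": [0.8, -2.0, 0], "turn": 0}, {"claw": -1, "travel": [0.2, -0.9, 0], "turn": 0}, {"claw": -1, "travel": [0, 0, 0], "turn": 0}, {"claw": -1, "travel": [0, 0, 0], "turn": 0}]}}

```text
time: 13.08
ee_pos: [0.6229, -0.0459, 0.3512]
tcp_rot: [179.1, -0.1, -161.1]
wrist_force: [-0.5, 1.2, -0.7]
opening: 0.0172
```

```bash
python3 -c "
from h import *
t=snap('w15')
cv2.imwrite('pics/w15a.png',cv2.resize(t[190:360,230:430],None,fx=3.5,fy=3.5,interpolation=cv2.INTER_CUBIC))
plan2([.6202,-.0447,.120],[.002,0,.232],1)
"
```

```text
13.0833 [ 0.6229 -0.0459  0.3512] [ 1.7909e+02 -1.2000e-01 -1.6111e+02] [-0.5  1.2 -0.7]
pt [ 0.6194 -0.0426  0.1195] tilt [-0.0069  0.0143] rows 1 each [-0.005 -0.227 -0.053] total [-0.   -0.23 -0.05]
```

View pics/w15.png

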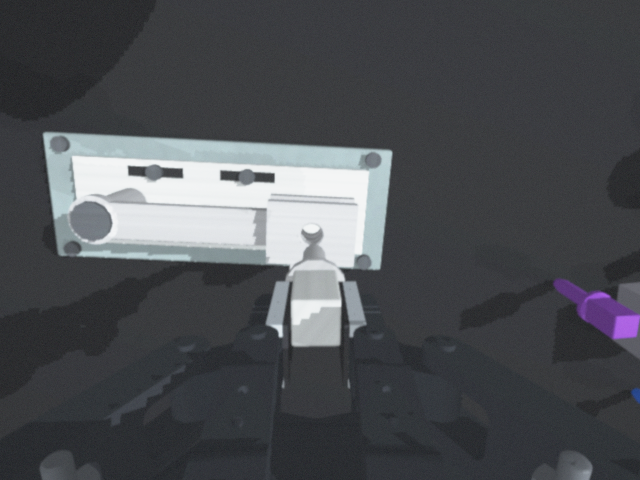

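The bore is at (312,232) px and the pin's nose is just below it at (313,248). Next is a small sideways correction, then lowering to a few mm above the ear.

Emit:
{"op": "move_arm", "data": {"commands": [{"claw": -1, "travel": [0, -0.12, 0.7], "turn": 0}, {"claw": -1, "travel": [0, -0.11, 0.7], "turn": 0}, {"claw": -1, "travel": [0, 0, 0.5], "turn": 0}, {"claw": -1, "travel": [0, 0, 0.2], "turn": 0}, {"claw": -1, "travel": [0, 0, 0], "turn": 0}]}}

```text
time: 13.55
ee_pos: [0.6233, -0.0476, 0.33]
tcp_rot: [179.1, -0.1, -161.0]
wrist_force: [-0.0, -0.1, -0.7]
opening: 0.0169
```

```bash
python3 -c "
from h import *
t=snap('w16')
cv2.imwrite('pics/w16a.png',cv2.resize(t[210:350,255:375],None,fx=4.3,fy=4.3,interpolation=cv2.INTER_CUBIC))
plan2([.6202,-.0447,.097],[.002,0,.232],1)
t=snap('s16','scene')
cv2.imwrite('pics/s16a.png',cv2.resize(t[170:310,190:340],None,fx=4.2,fy=4.2,interpolation=cv2.INTER_CUBIC))
"
```

```text
13.55 [ 0.6233 -0.0476  0.33  ] [ 1.7911e+02 -1.4000e-01 -1.6105e+02] [-0.  -0.1 -0.7]
pt [ 0.62   -0.0451  0.0987] tilt [-0.0066  0.0138] rows 1 each [-0.037  0.032  0.167] total [-0.04  0.03  0.17]
13.6 [ 0.6234 -0.0477  0.3306] [ 1.7913e+02 -1.0000e-01 -1.6106e+02] [ 0.9 -0.4 -1.6]
```

View pics/w16a.png

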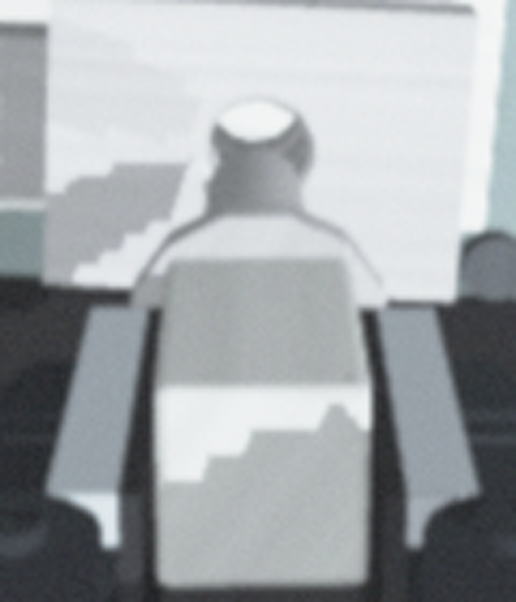

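View pics/s16a.png

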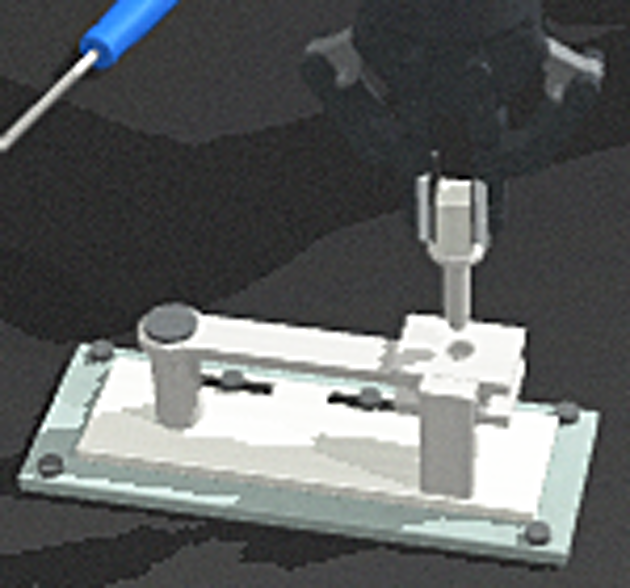

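```bash
cat > ov.py <<'E'
from h import *
import pickle,sys
def overlay(name,pose,ax,ay,D,crop,f,out,bore=(.6202,-.0447)):
    p=pickle.load(open(name+".pkl","rb")); t=cv2.imread(f"pics/{name}.png")
    x0,y0,x1,y1=crop; im=cv2.resize(t[y0:y1,x0:x1],None,fx=f,fy=f,interpolation=cv2.INTER_CUBIC)
    M=R.from_euler('xyz',pose[3:],degrees=True).as_matrix()
    th=np.linspace(0,2*np.pi,60)
    def dr(P,c):
        q=(proj(p,P)-[x0,y0]+.5)*f-.5; cv2.polylines(im,[np.round(q).astype(int)],True,c,1,cv2.LINE_AA)
    for z,r,c in ((-46,4,(0,0,255)),(-38,6,(0,160,255)),(0,13,(0,255,0)),(4,13,(0,255,0))):
        L=np.c_[ax+r/1e3*np.cos(th),ay+r/1e3*np.sin(th),np.full(60,D-z/1e3)]; dr(np.array(pose[:3])+L@M.T,c)
    for z in (4,34):
        L=np.array([[ax+s*.009,ay+u*.009,D-z/1e3] for s,u in((1,1),(1,-1),(-1,-1),(-1,1))]); dr(np.array(pose[:3])+L@M.T,(255,0,0))
    dr(np.c_[bore[0]+.00675*np.cos(th),bore[1]+.00675*np.sin(th),np.full(60,.085)],(255,0,255))
    cv2.imwrite(out,im)
E
python3 - <<'E'
from ov import *
pose=[.6233,-.0476,.3302,179.12,-.12,-161.05]
overlay('w16',pose,.002,0,.188,(255,210,375,350),4.3,'pics/o1.png')
overlay('s16',pose,.002,0,.188,(270,200,330,270),8,'pics/o2.png')
E
```

```text
(no output)
```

View pics/o1.png

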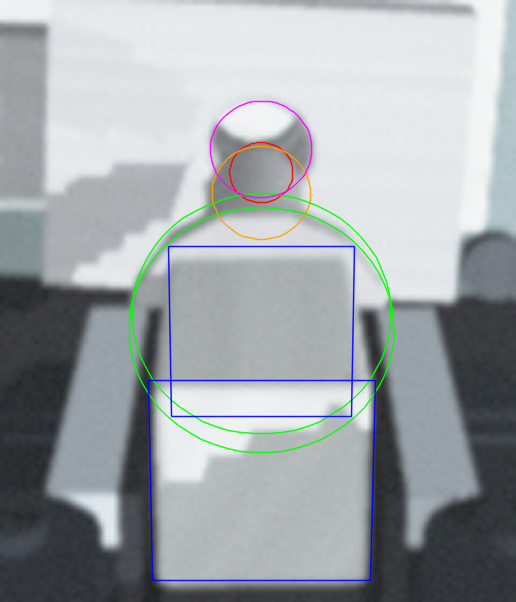

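View pics/o2.png

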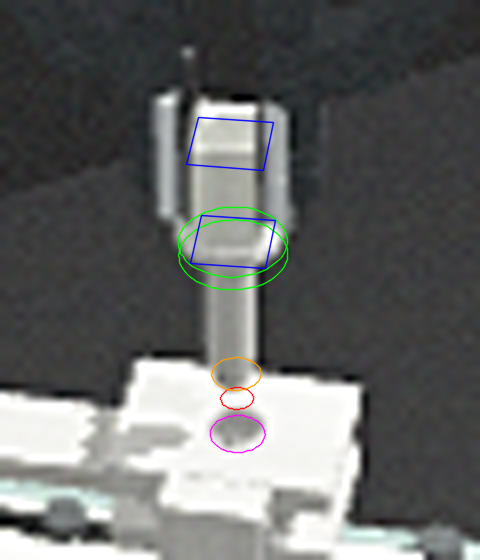

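The model outline roughly fits both views. The bore (magenta) and nose (red) line up within about 1–2 mm, with some uncertainty in height. I'll go 6 mm lower and compare again, where parallax is smaller.

Emit:
{"op": "move_arm", "data": {"commands": [{"claw": -1, "travel": [0, 0, 0.2], "turn": 0}, {"claw": -1, "travel": [0, 0, 0.2], "turn": 0}, {"claw": -1, "travel": [0, 0, 0.2], "turn": 0}, {"claw": -1, "travel": [0, 0, 0], "turn": 0}, {"claw": -1, "travel": [0, 0, 0], "turn": 0}]}}

```text
time: 14.07
ee_pos: [0.6234, -0.048, 0.3249]
tcp_rot: [179.1, -0.1, -161.1]
wrist_force: [-0.4, -0.9, -1.0]
opening: 0.0172
```

```bash
python3 - <<'E'
from ov import *
from workcell import status
snap('w17'); o=status.get_obs(); snap('s17','scene')
pose=[*o['ee_pos'],*o['tcp_rot']]
overlay('w17',pose,.002,0,.188,(255,210,375,350),4.3,'pics/o3.png')
for n,c,f,out in (('w17',(285,215,345,275),9,'pics/w17a.png'),('s17',(275,200,325,265),9,'pics/s17a.png')):
    t=cv2.imread(f'pics/{n}.png');x0,y0,x1,y1=c
    cv2.imwrite(out,cv2.resize(t[y0:y1,x0:x1],None,fx=f,fy=f,interpolation=cv2.INTER_CUBIC))
E
```

```text
14.0667 [ 0.6234 -0.048   0.3249] [ 1.7914e+02 -8.0000e-02 -1.6108e+02] [-0.4 -0.9 -1. ]
14.1167 [ 0.6234 -0.048   0.3251] [ 1.7915e+02 -6.0000e-02 -1.6108e+02] [ 0.5 -0.1 -0.6]
```

View pics/w17a.png

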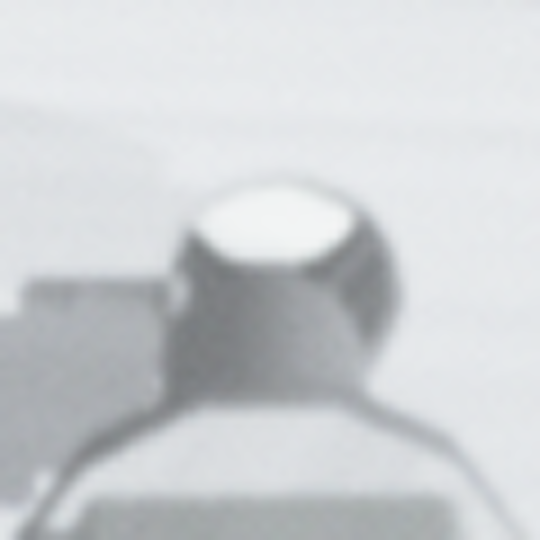

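View pics/s17a.png

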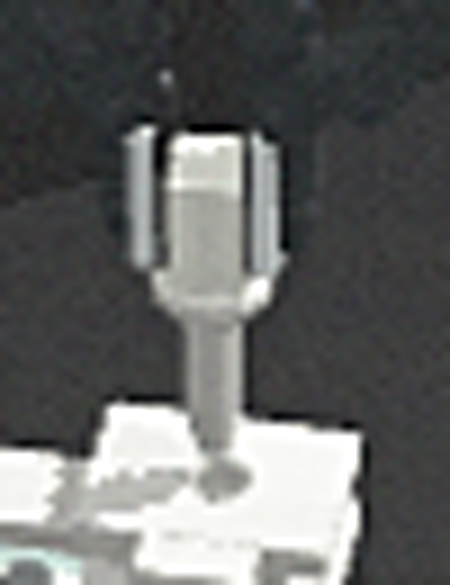

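View pics/o3.png

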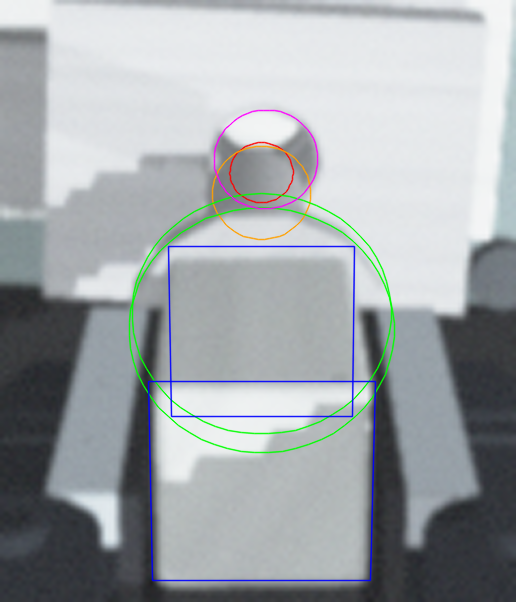

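In the wrist view, the nose is left of the bore by 25/9 px, which is about 1.7 mm towards −y; the bore is at crop (290,286) and the shank at (265,370). The scene view agrees. I'll correct sideways, go 5 mm lower and recheck.

Emit:
{"op": "move_arm", "data": {"commands": [{"claw": -1, "travel": [-0.04, 0.1, 0], "turn": 0}, {"claw": -1, "travel": [0, 0.07, 0.12], "turn": 0}, {"claw": -1, "travel": [0, 0, 0.12], "turn": 0}, {"claw": -1, "travel": [0, 0, 0.12], "turn": 0}, {"claw": -1, "travel": [0, 0, 0.1], "turn": 0}]}}

```text
time: 14.58
ee_pos: [0.6232, -0.0461, 0.3203]
tcp_rot: [179.1, -0.1, -161.1]
wrist_force: [-1.4, 0.6, -0.4]
opening: 0.0171
```

Emit:
{"op": "move_arm", "data": {"commands": [{"claw": -1, "travel": [0, 0, 0], "turn": 0}, {"claw": -1, "travel": [0, 0, 0], "turn": 0}]}}

```text
time: 14.75
ee_pos: [0.6232, -0.0462, 0.3204]
tcp_rot: [179.1, -0.1, -161.1]
wrist_force: [-0.1, 0.2, -0.4]
opening: 0.0171
```

```bash
cat > z.py <<'E'
from h import *
import sys
k=sys.argv[1]
snap('w'+k); snap('s'+k,'scene')
for n,c,f,out in (('w'+k,(285,215,345,275),9,f'pics/w{k}a.png'),('s'+k,(275,200,325,265),9,f'pics/s{k}a.png')):
    t=cv2.imread(f'pics/{n}.png');x0,y0,x1,y1=c
    cv2.imwrite(out,cv2.resize(t[y0:y1,x0:x1],None,fx=f,fy=f,interpolation=cv2.INTER_CUBIC))
E
python3 z.py 18
```

```text
14.75 [ 0.6232 -0.0462  0.3204] [ 1.7914e+02 -8.0000e-02 -1.6108e+02] [-0.1  0.2 -0.4]
14.8 [ 0.6232 -0.0462  0.3205] [ 1.7914e+02 -7.0000e-02 -1.6108e+02] [-0.4 -0.9 -1.5]
```

View pics/w18a.png

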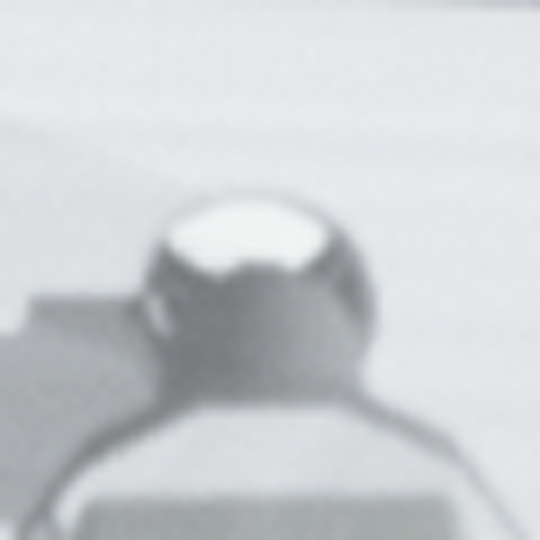

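View pics/s18a.png

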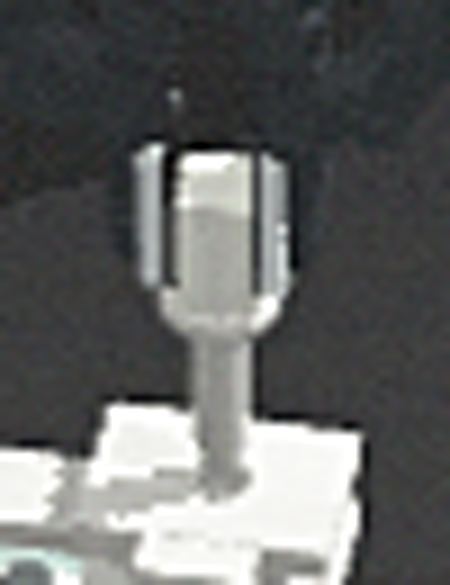

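The hole spans crop x 147–376 (centre 261) and the shank is centred at 262, so they are aligned. I'm descending at under 15 mm/s and watching the force.

Emit:
{"op": "move_arm", "data": {"commands": [{"claw": -1, "travel": [0, 0, 0.11], "turn": 0}, {"claw": -1, "travel": [0, 0, 0.11], "turn": 0}, {"claw": -1, "travel": [0, 0, 0.11], "turn": 0}, {"claw": -1, "travel": [0, 0, 0.11], "turn": 0}, {"claw": -1, "travel": [0, 0, 0.11], "turn": 0}]}}

```text
time: 15.27
ee_pos: [0.6232, -0.0461, 0.3148]
tcp_rot: [179.1, -0.1, -161.1]
wrist_force: [0.2, -0.8, -0.5]
opening: 0.017
```

```bash
python3 z.py 19
```

```text
15.2667 [ 0.6232 -0.0461  0.3148] [ 1.7914e+02 -7.0000e-02 -1.6108e+02] [ 0.2 -0.8 -0.5]
15.3167 [ 0.6232 -0.0461  0.3146] [ 1.7914e+02 -9.0000e-02 -1.6108e+02] [-0.2 -0.6 -1.2]
```

View pics/w19a.png

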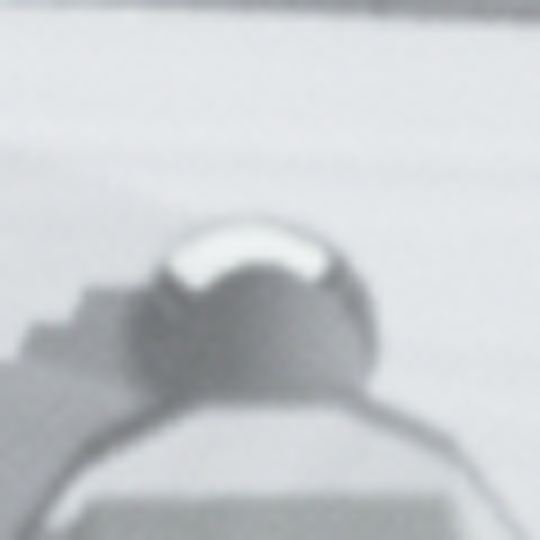

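View pics/s19a.png

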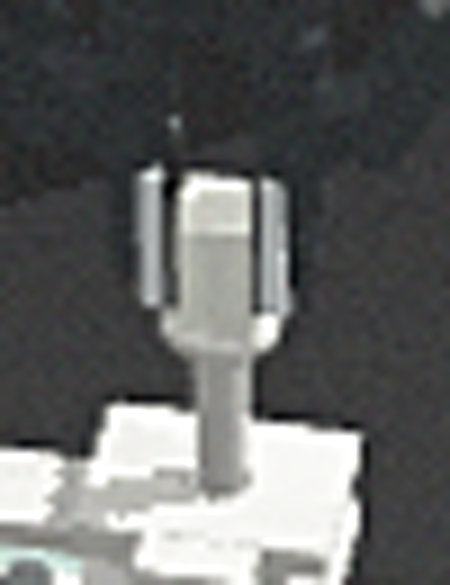

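The nose is at the mouth of the bore in both views, with no contact force. Continuing.

Emit:
{"op": "move_arm", "data": {"commands": [{"claw": -1, "travel": [0, 0, 0.11], "turn": 0}, {"claw": -1, "travel": [0, 0, 0.11], "turn": 0}, {"claw": -1, "travel": [0, 0, 0.11], "turn": 0}, {"claw": -1, "travel": [0, 0, 0.11], "turn": 0}, {"claw": -1, "travel": [0, 0, 0.11], "turn": 0}]}}

```text
time: 15.78
ee_pos: [0.6232, -0.046, 0.3094]
tcp_rot: [179.1, -0.1, -161.1]
wrist_force: [0.3, -0.8, -0.4]
opening: 0.0169
```

```bash
python3 z.py 20
```

```text
15.7833 [ 0.6232 -0.046   0.3094] [ 1.7914e+02 -7.0000e-02 -1.6108e+02] [ 0.3 -0.8 -0.4]
15.8333 [ 0.6231 -0.046   0.3091] [ 1.7914e+02 -8.0000e-02 -1.6108e+02] [ 0.7 -0.5 -2. ]
```

View pics/w20a.png

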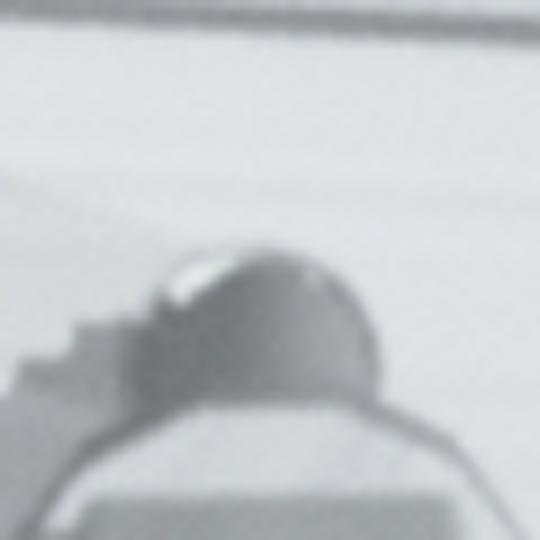

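View pics/s20a.png

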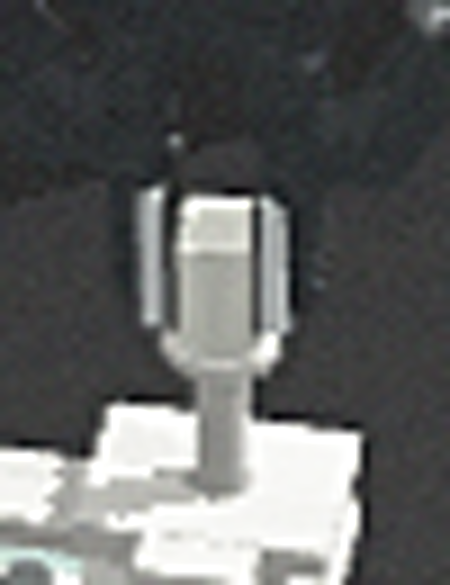

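Emit:
{"op": "move_arm", "data": {"commands": [{"claw": -1, "travel": [0, 0, 0.1], "turn": 0}, {"claw": -1, "travel": [0, 0, 0.1], "turn": 0}, {"claw": -1, "travel": [0, 0, 0.1], "turn": 0}]}}

```text
time: 16.13
ee_pos: [0.6232, -0.046, 0.3065]
tcp_rot: [179.2, -0.1, -161.1]
wrist_force: [0.0, -0.6, -0.7]
opening: 0.017
```

The nose is inside the bore with no contact force. Continuing slowly.

Emit:
{"op": "move_arm", "data": {"commands": [{"claw": -1, "travel": [0, 0, 0.1], "turn": 0}, {"claw": -1, "travel": [0, 0, 0.1], "turn": 0}, {"claw": -1, "travel": [0, 0, 0.1], "turn": 0}, {"claw": -1, "travel": [0, 0, 0.1], "turn": 0}, {"claw": -1, "travel": [0, 0, 0.1], "turn": 0}]}}

```text
time: 16.55
ee_pos: [0.6232, -0.046, 0.3015]
tcp_rot: [179.2, -0.1, -161.1]
wrist_force: [1.0, -0.9, 0.0]
opening: 0.0168
```

```bash
python3 z.py 21
```

```text
16.55 [ 0.6232 -0.046   0.3015] [ 1.7916e+02 -5.0000e-02 -1.6108e+02] [ 1.  -0.9  0. ]
16.6 [ 0.6232 -0.046   0.3012] [ 1.7915e+02 -7.0000e-02 -1.6109e+02] [ 1.3 -0.9 -0.2]
```

View pics/w21a.png

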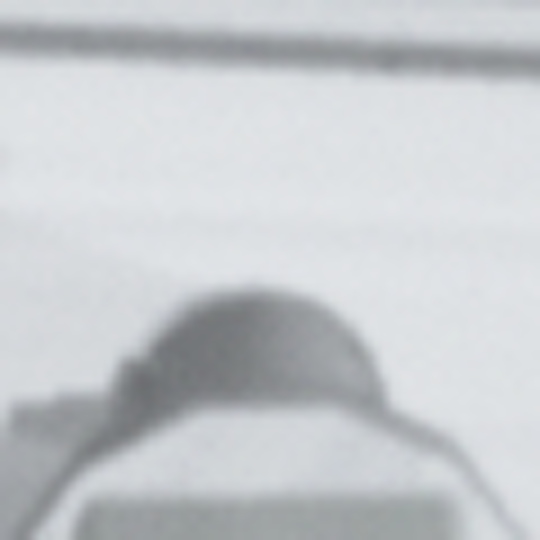

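Emit:
{"op": "move_arm", "data": {"commands": [{"claw": -1, "travel": [-0.04, 0, 0.1], "turn": 0}, {"claw": -1, "travel": [0, 0, 0.1], "turn": 0}, {"claw": -1, "travel": [0, 0, 0.1], "turn": 0}, {"claw": -1, "travel": [0, 0, 0.1], "turn": 0}, {"claw": -1, "travel": [0, 0, 0.1], "turn": 0}]}}

```text
time: 17.07
ee_pos: [0.6235, -0.0457, 0.2964]
tcp_rot: [179.2, -0.1, -161.1]
wrist_force: [0.7, -0.5, 0.2]
opening: 0.0168
```

```bash
python3 z.py 22
```

```text
17.0667 [ 0.6235 -0.0457  0.2964] [ 1.7915e+02 -7.0000e-02 -1.6108e+02] [ 0.7 -0.5  0.2]
17.1167 [ 0.6235 -0.0457  0.2962] [ 1.7915e+02 -7.0000e-02 -1.6108e+02] [ 1.8 -1.5 -0.4]
```

View pics/w22a.png

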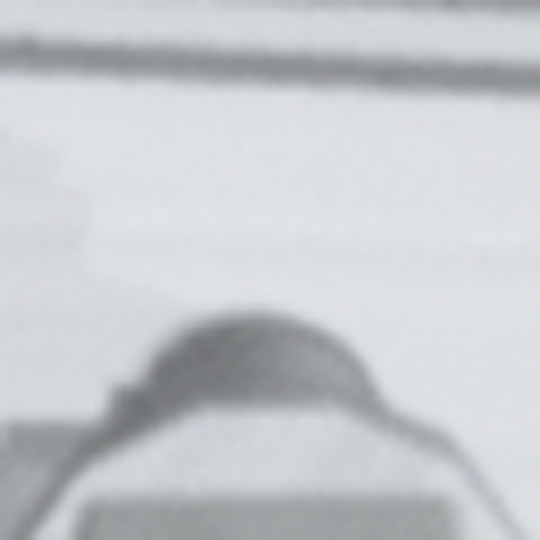

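View pics/s22a.png

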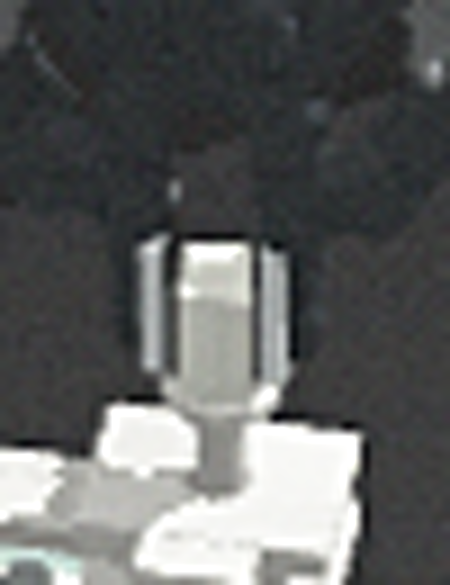

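Small side forces (1.8, −1.5 N) agree with the tool's 0.8° lean drifting the pin sideways. I'm compensating and continuing.

Emit:
{"op": "move_arm", "data": {"commands": [{"claw": -1, "travel": [-0.03, -0.05, 0.05], "turn": 0}, {"claw": -1, "travel": [0, 0, 0.1], "turn": 0}, {"claw": -1, "travel": [0, 0, 0.1], "turn": 0}, {"claw": -1, "travel": [0, 0, 0.1], "turn": 0}, {"claw": -1, "travel": [0, 0, 0], "turn": 0}]}}

```text
time: 17.58
ee_pos: [0.6238, -0.0459, 0.2926]
tcp_rot: [179.1, -0.1, -161.1]
wrist_force: [0.2, 0.8, -1.2]
opening: 0.0173
```

Emit:
{"op": "move_arm", "data": {"commands": [{"claw": -1, "travel": [0, -0.01, 0.1], "turn": 0}, {"claw": -1, "travel": [0, 0, 0.1], "turn": 0}, {"claw": -1, "travel": [0, 0, 0.1], "turn": 0}, {"claw": -1, "travel": [0, 0, 0.1], "turn": 0}]}}

```text
time: 17.92
ee_pos: [0.6239, -0.0461, 0.2889]
tcp_rot: [179.1, -0.1, -161.1]
wrist_force: [-0.4, 0.5, -0.6]
opening: 0.0172
```

```bash
python3 z.py 23
```

```text
17.9167 [ 0.6239 -0.0461  0.2889] [ 1.7915e+02 -7.0000e-02 -1.6108e+02] [-0.4  0.5 -0.6]
17.9667 [ 0.6239 -0.046   0.2887] [ 1.7914e+02 -8.0000e-02 -1.6108e+02] [-0.2 -0.8 -1.7]
```

View pics/s23a.png

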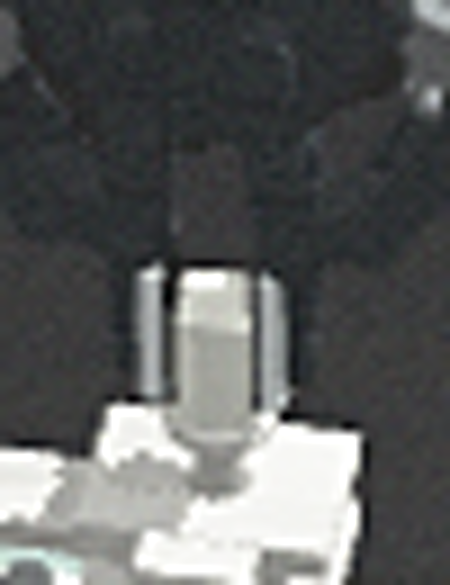

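Emit:
{"op": "move_arm", "data": {"commands": [{"claw": -1, "travel": [0, -0.01, 0.1], "turn": 0}, {"claw": -1, "travel": [0, 0, 0.1], "turn": 0}, {"claw": -1, "travel": [0, 0, 0.1], "turn": 0}, {"claw": -1, "travel": [0, 0, 0.1], "turn": 0}, {"claw": -1, "travel": [0, 0, 0.1], "turn": 0}]}}

```text
time: 18.43
ee_pos: [0.6239, -0.0461, 0.2839]
tcp_rot: [179.1, -0.1, -161.1]
wrist_force: [0.2, 0.1, -0.7]
opening: 0.0172
```

Emit:
{"op": "move_arm", "data": {"commands": [{"claw": -1, "travel": [0, -0.01, 0.1], "turn": 0}, {"claw": -1, "travel": [0, 0, 0.1], "turn": 0}, {"claw": -1, "travel": [0, 0, 0.1], "turn": 0}, {"claw": -1, "travel": [0, 0, 0.1], "turn": 0}]}}

```text
time: 18.77
ee_pos: [0.6239, -0.0461, 0.2799]
tcp_rot: [179.1, -0.1, -161.1]
wrist_force: [-0.2, -0.7, -0.2]
opening: 0.0169
```

```bash
python3 z.py 24
```

```text
18.7667 [ 0.6239 -0.0461  0.2799] [ 1.7915e+02 -6.0000e-02 -1.6108e+02] [-0.2 -0.7 -0.2]
18.8167 [ 0.6239 -0.0461  0.2797] [ 1.7914e+02 -8.0000e-02 -1.6108e+02] [ 0.1 -0.4 -1.2]
```

View pics/s24a.png

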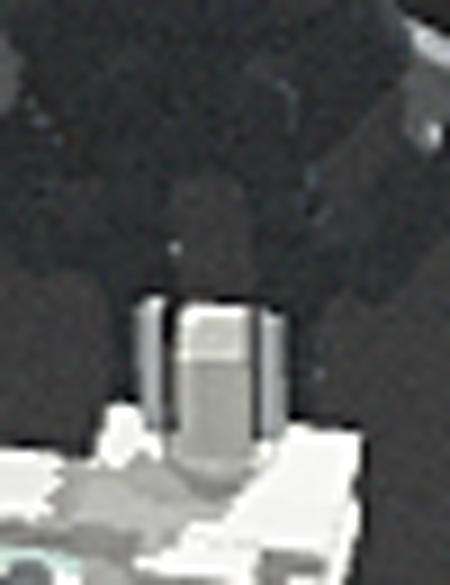

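The shank is nearly fully in and no force has built up. I'm doing the last few mm with checks.

Emit:
{"op": "move_arm", "data": {"commands": [{"claw": -1, "travel": [0, -0.01, 0.1], "turn": 0}, {"claw": -1, "travel": [0, 0, 0.1], "turn": 0}, {"claw": -1, "travel": [0, 0, 0.1], "turn": 0}, {"claw": -1, "travel": [0, 0, 0.1], "turn": 0}, {"claw": -1, "travel": [0, 0, 0.1], "turn": 0}]}}

```text
time: 19.28
ee_pos: [0.6239, -0.0462, 0.2749]
tcp_rot: [179.1, -0.1, -161.1]
wrist_force: [0.7, -0.2, -0.9]
opening: 0.0169
```

Emit:
{"op": "move_arm", "data": {"commands": [{"claw": -1, "travel": [0, 0, 0.08], "turn": 0}, {"claw": -1, "travel": [0, 0, 0.08], "turn": 0}]}}

```text
time: 19.45
ee_pos: [0.6239, -0.0462, 0.2733]
tcp_rot: [179.1, -0.1, -161.1]
wrist_force: [0.3, 0.2, -0.7]
opening: 0.0168
```

Emit:
{"op": "move_arm", "data": {"commands": [{"claw": -1, "travel": [0, 0, 0.06], "turn": 0}, {"claw": -1, "travel": [0, 0, 0.06], "turn": 0}]}}

```text
time: 19.62
ee_pos: [0.6239, -0.0461, 0.2721]
tcp_rot: [179.1, -0.1, -161.1]
wrist_force: [-0.2, -0.1, -1.5]
opening: 0.0169
```

```bash
python3 z.py 25
```

```text
19.6167 [ 0.6239 -0.0461  0.2721] [ 1.7915e+02 -6.0000e-02 -1.6108e+02] [-0.2 -0.1 -1.5]
19.6667 [ 0.6239 -0.0461  0.272 ] [ 1.7914e+02 -7.0000e-02 -1.6108e+02] [ 0.1 -0.7 -1.6]
```

View pics/s25a.png

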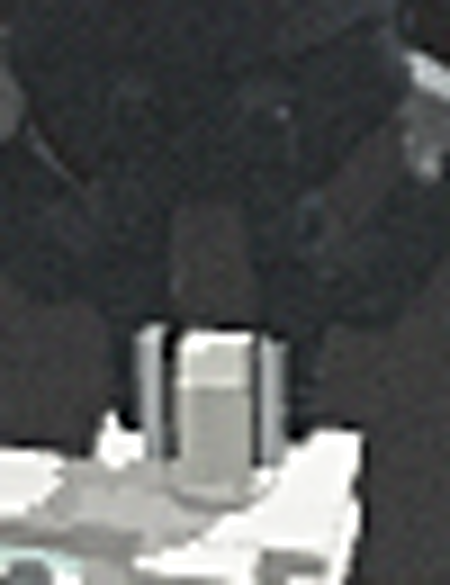

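View pics/w25.png

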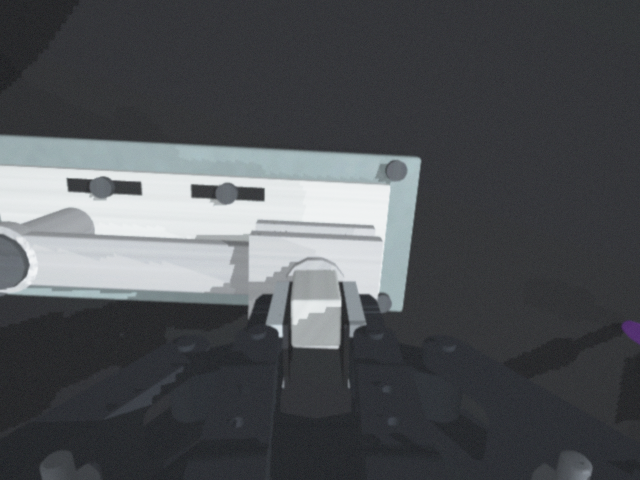

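Close, but not seated yet. I'm lowering in 0.4 mm rows until the force shows contact.

Emit:
{"op": "move_arm", "data": {"commands": [{"claw": -1, "travel": [0, 0, 0.04], "turn": 0}, {"claw": -1, "travel": [0, 0, 0.04], "turn": 0}, {"claw": -1, "travel": [0, 0, 0.04], "turn": 0}]}}

```text
time: 19.97
ee_pos: [0.6239, -0.0461, 0.271]
tcp_rot: [179.1, -0.1, -161.1]
wrist_force: [1.0, -0.5, -0.8]
opening: 0.0168
```

Emit:
{"op": "move_arm", "data": {"commands": [{"claw": -1, "travel": [0, 0, 0.04], "turn": 0}, {"claw": -1, "travel": [0, 0, 0.04], "turn": 0}]}}

```text
time: 20.13
ee_pos: [0.6238, -0.0461, 0.2709]
tcp_rot: [179.2, -0.0, -161.1]
wrist_force: [-2.5, 0.1, 6.5]
opening: 0.0169
```

Emit:
{"op": "move_arm", "data": {"commands": [{"claw": -1, "travel": [0, 0, 0.04], "turn": 0}, {"claw": -1, "travel": [0, 0, 0.04], "turn": 0}]}}

```text
time: 20.3
ee_pos: [0.6238, -0.0461, 0.2708]
tcp_rot: [179.2, 0.0, -161.1]
wrist_force: [-5.5, -0.3, 11.3]
opening: 0.0171
```

There is contact at TCP z ≈ 0.271, which matches the collar on the ear. I'm relieving the load and then opening.

Emit:
{"op": "move_arm", "data": {"commands": [{"claw": -1, "travel": [0, 0, -0.06], "turn": 0}, {"claw": -1, "travel": [0, 0, 0], "turn": 0}]}}

```text
time: 20.47
ee_pos: [0.6238, -0.0461, 0.2709]
tcp_rot: [179.2, -0.0, -161.1]
wrist_force: [-2.7, 0.3, 6.6]
opening: 0.017
```

Emit:
{"op": "move_arm", "data": {"commands": [{"claw": -0.4, "travel": [0, 0, 0], "turn": 0}, {"claw": -0.2, "travel": [0, 0, 0], "turn": 0}, {"claw": 0, "travel": [0, 0, 0], "turn": 0}, {"claw": 0.1, "travel": [0, 0, 0], "turn": 0}, {"claw": 0.1, "travel": [0, 0, 0], "turn": 0}]}}

```text
time: 20.88
ee_pos: [0.6239, -0.0461, 0.2697]
tcp_rot: [179.1, -0.1, -161.1]
wrist_force: [-0.8, -0.4, 0.3]
opening: 0.047
```

```bash
python3 z.py 26
```

```text
20.8833 [ 0.6239 -0.0461  0.2697] [ 1.7914e+02 -8.0000e-02 -1.6108e+02] [-0.8 -0.4  0.3]
20.9333 [ 0.6239 -0.0461  0.2698] [ 1.7914e+02 -8.0000e-02 -1.6108e+02] [0.8 0.3 0.4]
```

View pics/w26.png

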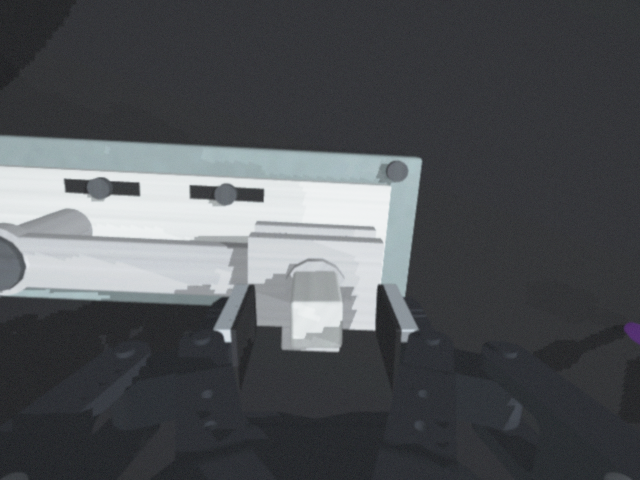

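View pics/s26a.png

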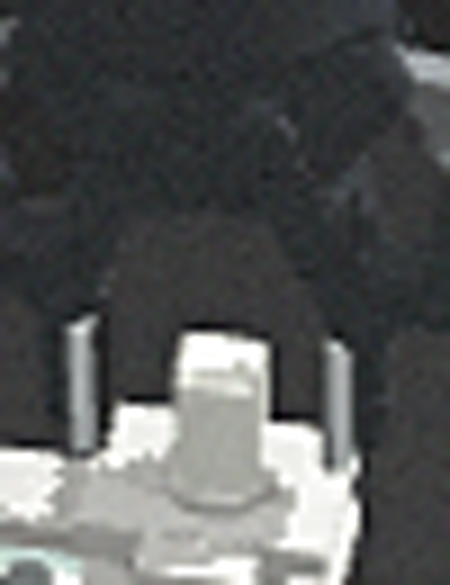

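The pin is released and standing on the ear, and the jaws are clear on both sides. I'm retreating straight up.

Emit:
{"op": "move_arm", "data": {"commands": [{"claw": 0.1, "travel": [0, 0, -0.8], "turn": 0}, {"claw": 0.1, "travel": [0, 0, -2.5], "turn": 0}, {"claw": 0.1, "travel": [0, 0, -4.0], "turn": 0}, {"claw": 0.1, "travel": [0, 0, -4.0], "turn": 0}, {"claw": 0.1, "travel": [0, 0, -2.0], "turn": 0}]}}

```text
time: 21.4
ee_pos: [0.6242, -0.0479, 0.4088]
tcp_rot: [179.3, 0.2, -161.1]
wrist_force: [1.5, 0.3, 0.7]
opening: 0.047
```

Emit:
{"op": "move_arm", "data": {"commands": [{"claw": 0.1, "travel": [0, 0, 0], "turn": 0}, {"claw": 0.1, "travel": [0, 0, 0], "turn": 0}, {"claw": 0.1, "travel": [0, 0, 0], "turn": 0}]}}

```text
time: 21.65
ee_pos: [0.6247, -0.0479, 0.4025]
tcp_rot: [179.1, -0.1, -161.1]
wrist_force: [0.1, 0.5, 0.6]
opening: 0.0471
```

```bash
python3 - <<'E'
from h import *
from workcell import status
t=snap('w27'); snap('s27','scene'); t2=cv2.imread('pics/s27.png')
cv2.imwrite('pics/w27a.png',cv2.resize(t[150:310,230:430],None,fx=4,fy=3.75,interpolation=cv2.INTER_CUBIC))
cv2.imwrite('pics/s27a.png',cv2.resize(t2[200:310,240:340],None,fx=5,fy=5,interpolation=cv2.INTER_CUBIC))
E
```

```text
21.65 [ 0.6247 -0.0479  0.4025] [ 1.7913e+02 -1.0000e-01 -1.6108e+02] [0.1 0.5 0.6]
21.7 [ 0.6246 -0.0479  0.4018] [ 1.7910e+02 -1.6000e-01 -1.6108e+02] [ 1.3 -0.5 -1. ]
```

View pics/w27a.png

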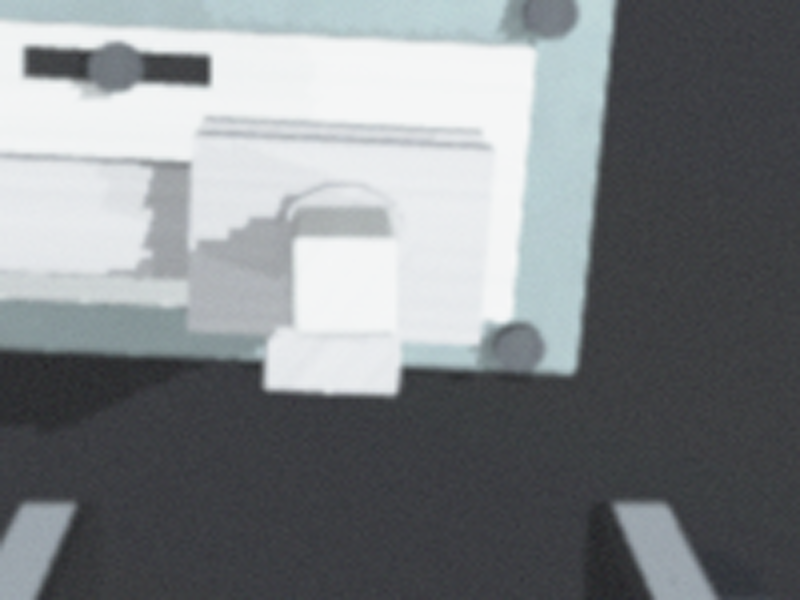

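View pics/s27a.png

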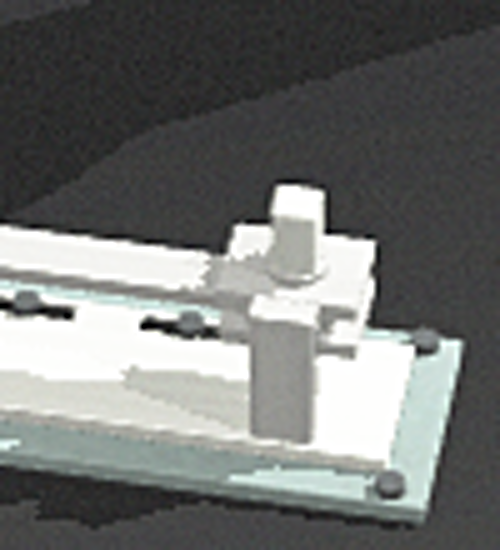

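View pics/s27.png

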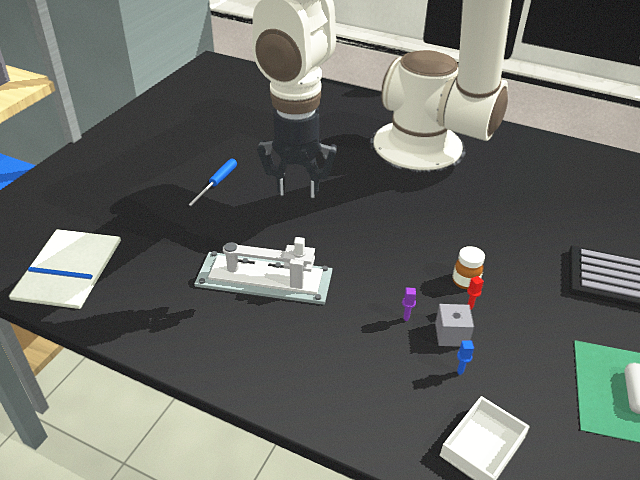

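The pin stands upright in the yoke with its collar on the ear. The jar, the screwdriver and the decoys haven't moved. I'll check the grip's top-face height and position numerically.

```bash
python3 - <<'E'
from h import *
import pickle
np.set_printoptions(precision=4,suppress=True)
p=pickle.load(open("w27.pkl","rb"))
S=lambda c:(np.array(c)+.5)/[4,3.75]-.5+[230,150]
s=unproj(p,S([(293,236),(396,238),(396,334),(294,332)]),.119)
print(s.mean(0),[round(np.linalg.norm(s[i]-s[i-1]),4) for i in range(4)])
e=unproj(p,S([(192,131),(493,146),(480,345),(188,332)]),.085);print(e.mean(0))
E
```

```text
[ 0.6206 -0.0444  0.119 ] [np.float64(0.0176), np.float64(0.017), np.float64(0.0176), np.float64(0.0171)]
[ 0.6205 -0.0451  0.085 ]
```

The grip top, taken at the seated height of 119 mm, sits within 1 mm of the ear's centre, so the pin is upright and seated. Handing in.

```bash
python3 -c "
from workcell import bot
print(bot.job_done())"
```

```text
the job is handed in; nothing more can be done
None
```

The link is swung in, the bare steel pin is through both ears and the eye, and I let go of it and handed the job in at about 22 s of the 72 s allowed.

- **Link:** I pushed it in with shut fingers at about 5 N. Afterwards its edges lay within about 0.2° of the bracket's long axis in the wrist picture.
- **Pin:** It went down at no more than about 13 mm/s from the bore mouth on, with side forces under about 2.5 N. The collar met the ear at the expected height. I overshot slightly there: force rose to about 11 N upward and 5.5 N sideways before I eased off and opened the jaws.
- **Last checks:** The pin stands upright in the yoke, its grip centre within 1 mm of the ear's centre. The gripper is clear, about 13 cm up. The jar, the screwdriver and the other pins look unmoved.

Two things went off plan:

- **Tool lean:** Early on the last joint hit its range limit, which left the tool leaning about 0.9° for the rest of the job. I corrected for the drift this caused during insertion.
- **Height estimates:** The wrist and scene pictures disagreed by a few mm on how high the pin sat in the gripper. I relied on the sideways alignment and the force readings instead. I saw the collar seated only from above and from the side, at about 2 mm per pixel in the side view.

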